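Photograph a row of weld sections on the macro imaging station

ROBOT

A 7-joint arm with a two-finger parallel gripper is mounted at the origin on the work surface. World frame = base frame: x ahead of the robot, y to its left, z up, the work surface at z = 0. Lengths are in mm, angles in rad, forces in N, time in s.
With the tool pointing down it reaches from about 350 to 900 mm from the base axis. Payload 7.2 kg.
Tool frame: the origin (TCP) lies at the very end of the fingers, on their centre line; the grasp point (between the pads) lies 19 mm behind it; y points along the fingers, z is the direction in which the jaws open and shut, and the axes are right-handed (so a half turn about y gives the same grasp; the last joint's range is limited). The gripper opens to 88 mm and grips with 3 to 60 N. Pads are 20 mm wide; open, the fingers measure 115 mm over their backs; the gripper's body (75 mm by 178 mm) begins 61 mm behind the grasp point.
Start: joints at [-1.36, 0.411, -0.013, 1.596, 0.006, 1.134, -0.082], TCP at [172.011, 600.867, 222.653] pointing down, gripper open.
Joint ranges: [-2.95, 2.95], [-0.29, 1.99], [-1.47, 1.44], [0.14, 2.54], [-1.03, 4.17], [0.13, 1.85], [-2.86, 2.86]. Speed limits (rad/s): [2.39, 2.39, 3.01, 3.01, 3.14, 3.14, 3.14].

INTERFACE

Orientations are given as a 3x3 rotation matrix whose columns are the frame's x, y, z axes.
In Python, from cell import state, camera, job_done gives the robot as it stands.
- The arm moves only by the tool servo_tool, never from a script. Its argument "deltas" is a list that holds one entry, the list of rows, each a list of 7 numbers: the finger opening in mm, from 0 to 87.8, then the shift along the tool's x, y, z in mm, then the turn, a rotation vector about the tool's x, y, z in rad. A call has 1 to 5 rows; each row shifts and turns the commanded pose from where the row before left it, along the tool's axes as they then stand; what a row does not reach is not made up. A row lasts 1/10 s, in which the tool goes at most 50 mm and 8.59 degrees, less where a joint would pass 70% of its speed; a pose out of reach is approached as far as the arm can. A call is refused whole if a number of a shift passes 50 or a number of a turn 0.15, either way. A call with a gripper value outside its range is refused whole. The fingers move at their own pace and stop on an object; the grip force is fixed at half the most. Time passes only in rows, so rows that do not move let the fingers close. It gives the time, the measured TCP pose, the force and the opening at its end, in the units of the state.
- state(): the state, without advancing time (a new reading comes with each control period).
- camera(name): name is "scene" or "top"; returns a dict with "color" (420x560x3 uint8, blue, green, red), "fovy" (degrees; the focal length in pixels is half the picture's height over the tangent of half this angle, whatever the lens; pixels are square), "cx", "cy" (the principal point, pixels), "extrinsics" (4x4, takes a point from camera to world coordinates). Camera axes: x right, y down, z forward; pixel columns grow to the right and rows downward; lengths in mm; the calibration is good to about 2 mm. A picture is of the moment at which its call begins. There is no depth.
- job_done(): hands the job in, once; it reports no verdict.
The state is a dict: "t": time; "qpos": joint angles; "qd": joint speeds; "joint_torque": joint torques, N m; "eef_pos": TCP position; "eef_rot": TCP orientation; "contact_force": force on the tool from outside, world axes, zero at the start; "wrist_torque": the same for the moment, N m; "grip_width": finger opening in mm.
Only numpy, scipy, OpenCV 4.12 (cv2) and the standard library are available. Lean on these libraries where they do the work, as an engineer would, in place of code of your own. Each camera call takes 0.05 s, during which the arm holds its last target. There are 200 camera calls.

TASK

Draw the carriage of the imaging station out by its red knob to the loading stop, then set every steel weld section on its bed, polished face up, in one neat row: one on each white line, starting at the line next to the knob with no line skipped, each squared up with its end flush against the fence. Slide the carriage gently home to the stop under the camera, press the green shutter button fully to take the picture, and then draw the carriage gently back out to the loading stop with the row still in order. Do not touch the camera stand or move the bottle, the jar and the round mount.

Things in the scene. Friction and masses are not known exactly. Their poses are not given: they have to be found in the camera images.
- section1: loose steel block (weld cross-section) 50 x 24 x 25 mm high, 0.15 to 0.3 kg, lying with its bright polished face and dark weld seam upwards; origin at the centre of its underside, x along the 50 mm length, z up. Absent (None) in some starts
- section2: loose steel block (weld cross-section) 50 x 24 x 25 mm high, 0.15 to 0.3 kg, lying with its bright polished face and dark weld seam upwards; origin at the centre of its underside, x along the 50 mm length, z up. Absent (None) in some starts
- section3: loose steel block (weld cross-section) 50 x 24 x 25 mm high, 0.15 to 0.3 kg, lying with its bright polished face and dark weld seam upwards; origin at the centre of its underside, x along the 50 mm length, z up. Absent (None) in some starts
- section4: loose steel block (weld cross-section) 50 x 24 x 25 mm high, 0.15 to 0.3 kg, lying with its bright polished face and dark weld seam upwards; origin at the centre of its underside, x along the 50 mm length, z up. Absent (None) in some starts
- section5: loose steel block (weld cross-section) 50 x 24 x 25 mm high, 0.15 to 0.3 kg, lying with its bright polished face and dark weld seam upwards; origin at the centre of its underside, x along the 50 mm length, z up. Absent (None) in some starts
- section6: loose steel block (weld cross-section) 50 x 24 x 25 mm high, 0.15 to 0.3 kg, lying with its bright polished face and dark weld seam upwards; origin at the centre of its underside, x along the 50 mm length, z up. Absent (None) in some starts
- mark1 (a point): place 1 of 6 on the carriage, next to the red knob: where the centre of a block's underside belongs, on the black bed's surface (46 mm above the bench), when the block lies on the white line with its end against the fence. x points along the white line, squarely into the fence; y along the slide from the knob towards the camera; z up. Lines 50 mm apart
- mark2 (a point): place 2 of 6 on the carriage: where the centre of a block's underside belongs, on the black bed's surface (46 mm above the bench), when the block lies on the white line with its end against the fence. x points along the white line, squarely into the fence; y along the slide from the knob towards the camera; z up. Lines 50 mm apart
- mark3 (a point): place 3 of 6 on the carriage: where the centre of a block's underside belongs, on the black bed's surface (46 mm above the bench), when the block lies on the white line with its end against the fence. x points along the white line, squarely into the fence; y along the slide from the knob towards the camera; z up. Lines 50 mm apart
- mark4 (a point): place 4 of 6 on the carriage: where the centre of a block's underside belongs, on the black bed's surface (46 mm above the bench), when the block lies on the white line with its end against the fence. x points along the white line, squarely into the fence; y along the slide from the knob towards the camera; z up. Lines 50 mm apart
- mark5 (a point): place 5 of 6 on the carriage: where the centre of a block's underside belongs, on the black bed's surface (46 mm above the bench), when the block lies on the white line with its end against the fence. x points along the white line, squarely into the fence; y along the slide from the knob towards the camera; z up. Lines 50 mm apart
- mark6 (a point): place 6 of 6 on the carriage: where the centre of a block's underside belongs, on the black bed's surface (46 mm above the bench), when the block lies on the white line with its end against the fence. x points along the white line, squarely into the fence; y along the slide from the knob towards the camera; z up. Lines 50 mm apart
- station: the fixed slide: an aluminium beam 80 x 745 mm with two rails; origin on the bench under the drawn-out carriage, axes as the marks'. On the carriage a fence, 8 mm thick and 8 mm above the bed, starts 25 mm beyond the marks in +x; a front lip 5 mm high and 4 mm thick starts 48 mm from the marks in -x and ends the bed; end lips 5 mm high lie 28 mm beyond marks 1 and 6
- carriage (a joint): position of the carriage on its rails (m): 0 = drawn out against the loading stop, grows as it slides along the marks' +y towards the camera, 0.32 = against the stop under the camera. Slides against 2 N of friction plus 8 N per m/s, and stays where it is left
- knob_grip (a point): middle of the carriage's upright red knob, a vertical cylinder 22 mm across and 36 mm tall; the point is 14 mm below its top and 34 mm above the bed, 60 mm from mark1 along the slide; the knob moves with the carriage
- shutter (a joint): travel of the shutter button (m): 0 = up, 0.006 = fully down (5 N); it springs back
- shutter_top (a point): centre of the top of the green shutter button, 28 mm across, on a round black base on the bench, about 25 mm above it; pressed straight down
- camera: fixed camera stand on the station: column (40 mm) with an arm that carries camera, lens and ring lamp (110 mm across, underside 320 mm above the bench) over the middle of the row of places when the carriage is at the camera stop. Origin and axes are the station's: from there the lamp's axis is 345 mm in +y and 9.5 mm in +x, the column 545 mm in +y. Not to be touched
- reagent: brown reagent bottle, 60 mm across, 130 mm tall; origin at the centre of its underside. Bystander
- paste: low white jar with blue lid, 60 mm across, 50 mm tall; origin at the centre of its underside. Bystander
- mount: black round mounted specimen, 30 mm across, 20 mm high; origin at the centre of its underside. Bystander
Not all that is in view belongs to the job. What is shaped like the section5 but purple or yellow is not meant.

How it is judged:
By the outcome, as a careful person would: the job done as asked, in the order asked, and still so for the second after the job is handed in, with the robot touching nothing.
Of section1, section2, section3, section4, section5, section6 only 4 to 6 are there at a start; the rules pass over those that are not, and their reading is None.
At some moment in a run one of section1, section2, section3, section4, section5, section6 may be knocked a few centimetres aside while the robot is not near it.
It also fails if it takes over 210 s, if anything falls off the work surface, if the arm or the gripper's body presses on something with over 40 N, if the wrist force passes 120 N, or if a joint passes its speed limit or range.

## Working session

There is one attempt and no reset: what is moved stays moved. The work goes in short steps, Python scripts to look and compute and a tool call to move; the robot and the scene stay as the last step left them, time stands still between calls to the robot, and variables do not carry over. Pictures are saved under pics/ and viewed, about 12 in all and at most 16, crops included, and the job is handed in when it is done.

Besides the shell and the picture viewer there is one more tool, called after "Request:" in YAML: its name, and indented under it one key for each argument. servo_tool: Moves the arm, as the interface text tells. Its arguments: {"type":"object","properties":{"deltas":{"type":"array","items":{"type":"array","items":{"type":"array","items":{"type":"number"}}}}},"required":["deltas"]}

```bash
ls; mkdir -p pics; python3 - <<'E'
from cell import state,camera
import cv2
s=state();print(s)
for n in("scene","top"):
    c=camera(n);cv2.imwrite(f"pics/{n}0.png",c["color"]);print(n,c["fovy"],c["cx"],c["cy"],c["extrinsics"].round(4).tolist() if hasattr(c["extrinsics"],'round') else c["extrinsics"])
E
```

```text
pics
{'t': 0.0, 'qpos': array([-1.36022642,  0.4119007 , -0.01271157,  1.59702263,  0.00558453,
        1.13427979, -0.08219389]), 'qd': array([-1.09394817e-03,  9.65295854e-04, -1.10675400e-04, -1.13643527e-03,
        1.37245584e-03,  6.88695028e-05, -2.59760833e-04]), 'joint_torque': array([ 2.09965065e-04, -5.87957525e+01,  6.41859155e-01, -2.91067046e+01,
       -5.37396851e-02,  1.84390013e-02,  1.33274157e-04]), 'eef_pos': array([171.88312709, 600.38918285, 221.81733799]), 'eef_rot': array([[ 9.61401184e-01, -3.38766038e-04,  2.75150229e-01],
       [-2.75150420e-01, -1.53821656e-03,  9.61399959e-01],
       [ 9.75509823e-05, -9.99998760e-01, -1.57205484e-03]]), 'contact_force': array([ 0.31813487,  0.01344783, -0.37377535]), 'wrist_torque': array([ 0.04303577, -0.01539044,  0.01846991]), 'grip_width': 87.75506815810641}
scene 49.897373440195125 277.7698720508688 201.92441008443143 [[0.7866, 0.379, -0.4875, 1129.6943], [0.6173, -0.4598, 0.6384, -753.7663], [0.0178, -0.803, -0.5957, 823.9198], [0.0, 0.0, 0.0, 1.0]]
top 51.97646388408223 274.886957244805 204.63951507194741 [[-0.0118, -0.9966, 0.0813, 432.4428], [-0.9998, 0.0105, -0.0162, 28.4657], [0.0153, -0.0815, -0.9966, 1088.5971], [0.0, 0.0, 0.0, 1.0]]
```

View pics/scene0.png

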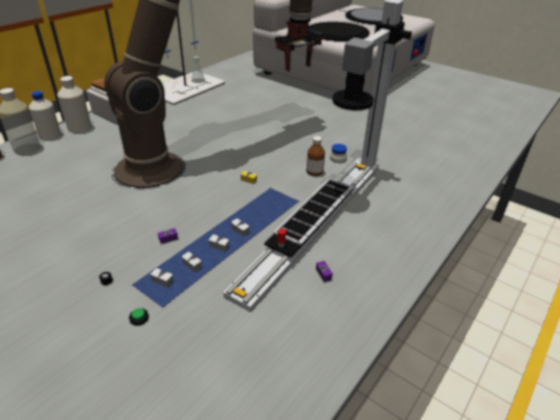

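View pics/top0.png

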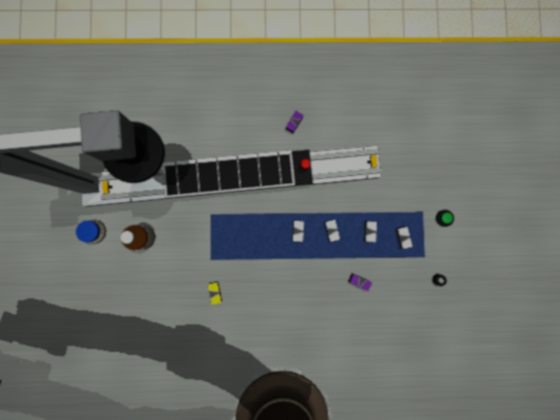

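```bash
cat > h.py <<'E'
import numpy as np,cv2
from cell import state,camera
def grab(n):
    c=camera(n);f=c["color"].shape[0]/2/np.tan(np.radians(c["fovy"]/2))
    return c["color"],(f,c["cx"],c["cy"],np.array(c["extrinsics"]))
def ray(k,uv,z):
    f,cx,cy,E=k;uv=np.atleast_2d(uv).astype(float)
    d=np.c_[(uv[:,0]-cx)/f,(uv[:,1]-cy)/f,np.ones(len(uv))]@E[:3,:3].T
    o=E[:3,3];return (o+d*((z-o[2])/d[:,2])[:,None])[:,:2]
def proj(k,P):
    f,cx,cy,E=k;p=(np.atleast_2d(P)-E[:3,3])@E[:3,:3];return p[:,:2]/p[:,2:]*f+[cx,cy]
def blobs(m,amin=20):
    cs,_=cv2.findContours(m.astype(np.uint8),cv2.RETR_EXTERNAL,cv2.CHAIN_APPROX_NONE)
    return [c[:,0] for c in cs if cv2.contourArea(c)>=amin]
def rect(P):
    (c,wh,a)=cv2.minAreaRect(P.astype(np.float32));w,h=wh
    if w<h:w,h,a=h,w,a+90
    return np.array(c),w,h,(a+90)%180-90
def masks(im):
    b,g,r=[im[...,i].astype(int) for i in range(3)]
    return dict(red=(r>120)&(g<60)&(b<60),green=(g>90)&(r<70)&(b<110),
      black=(im.max(2)<50),purple=(r>70)&(b>90)&(g<60),mat=(b>r+35)&(b<150))
E
python3 - <<'E'
from h import *
im,k=grab("top");m=masks(im)
for n,z in(("red",94),("green",25),("black",46),("purple",25)):
    for c in blobs(m[n],25):
        if c[:,1].mean()>300 or c[:,1].mean()<60:continue
        print(n,c.mean(0).round(1),[np.round(x,2) for x in rect(ray(k,c,z))])
mm=np.zeros(im.shape[:2],bool);mm[210:262,205:430]=1
for c in blobs((im.min(2)>105)&mm,20):
    print("sec",c.mean(0).round(1),[np.round(x,2) for x in rect(ray(k,c,25))])
im2,k2=grab("scene")
b,g,r=[im2[...,i].astype(int) for i in range(3)]
a=cv2.resize(im[140:270,160:460],None,fx=2.6,fy=2.6,interpolation=cv2.INTER_CUBIC)
b=cv2.resize(im2[150:340,90:390],None,fx=1.2,fy=1.2,interpolation=cv2.INTER_CUBIC)
b=cv2.copyMakeBorder(b,0,0,0,a.shape[1]-b.shape[1],cv2.BORDER_CONSTANT)
cv2.imwrite("pics/crop1.png",np.vstack([a,b]))
E
```

```text
red [305.3 163.3] [array([609.29, -60.39]), np.float64(16.6), np.float64(16.39), np.float64(-0.97)]
green [446.9 217.5] [array([ 482.6 , -415.27]), np.float64(22.77), np.float64(22.4), np.float64(89.36)]
black [438.8 279.7] [array([ 332.39, -381.61]), np.float64(29.06), np.float64(26.15), np.float64(87.6)]
black [147.6 237.1] [array([443.56, 317.9 ]), np.float64(48.82), np.float64(30.09), np.float64(3.93)]
black [442.3 218. ] [array([ 480.88, -396.32]), np.float64(37.41), np.float64(32.8), np.float64(6.98)]
black [180.4 179.6] [array([583.45, 239.96]), np.float64(74.66), np.float64(69.73), np.float64(-85.12)]
black [207.8 176.1] [array([588.76, 174.39]), np.float64(68.57), np.float64(43.21), np.float64(4.85)]
black [228.2 174.2] [array([593.31, 124.64]), np.float64(68.19), np.float64(43.0), np.float64(4.87)]
black [248.7 172.5] [array([597.76,  74.78]), np.float64(68.04), np.float64(43.0), np.float64(4.84)]
black [269.1 170.2] [array([601.95,  24.99]), np.float64(68.33), np.float64(43.07), np.float64(4.95)]
black [285.  168.7] [array([605.77, -14.38]), np.float64(67.78), np.float64(2
[... 155 characters left out ...]
13.79, 557.87]), np.float64(253.07), np.float64(74.44), np.float64(75.7)]
black [128.1 151.1] [array([651.99, 359.68]), np.float64(171.9), np.float64(146.71), np.float64(51.25)]
purple [366.2 285.3] [array([ 318.22, -210.72]), np.float64(20.95), np.float64(13.68), np.float64(-46.62)]
purple [354.4 279.8] [array([ 332.69, -182.68]), np.float64(21.03), np.float64(17.6), np.float64(-24.86)]
purple [291.3 125.8] [array([719.07, -33.27]), np.float64(21.5), np.float64(18.34), np.float64(62.51)]
purple [297.1 115.5] [array([743.69, -48.28]), np.float64(21.45), np.float64(16.08), np.float64(63.01)]
sec [317.  235.5] [array([441.75, -93.47]), np.float64(556.13), np.float64(125.99), np.float64(89.38)]
```

View pics/crop1.png

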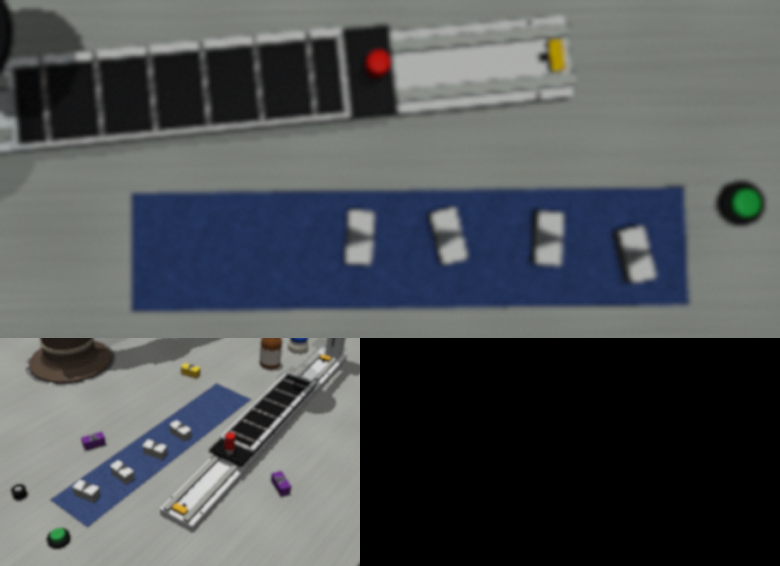

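The four bright steel blocks on the mat, at (298,231), (333,231), (371,232) and (404,238), are the sections. The purple blocks at (295,122) and (360,282) and the yellow one at (215,293) are decoys. The knob is at (305,163), the button at (447,218), and the mount at (439,280). The fence is on the far side, in world +x.

```bash
cat >> h.py <<'E'
def sections(im,k,z=25,box=(214,254,213,421),thr=95,amin=60):
    m=np.zeros(im.shape[:2],np.uint8);a,b,c,d=box
    m[a:b,c:d]=im[a:b,c:d,2]>thr          # red channel: mat is low
    m=cv2.morphologyEx(cv2.resize(m,None,fx=1,fy=1),cv2.MORPH_CLOSE,np.ones((7,7)))
    return [rect(ray(k,c,z)) for c in blobs(m,amin)]
E
python3 - <<'E'
from h import *
im,k=grab("top")
print(im[225:240,292:305,2])
for s in sections(im,k):print([np.round(x,2) for x in s])
im,k=grab("scene");m=masks(im)
for n,z in(("red",85),("green",25)):
    for c in blobs(m[n],15):print(n,c.mean(0),[np.round(x,2) for x in rect(ray(k,c,z))])
r=im[...,2]; b=im[...,0].astype(int)
mm=np.zeros(r.shape,np.uint8);mm[215:290,145:255]=1
for c in blobs((im.min(2)>130)&(mm>0),12):print(c.mean(0),ray(k,c.mean(0),25))
E
```

```text
[[ 36  74 131 165 174 174 174 174 174 174 162 123  70]
 [ 35  69 123 156 168 171 173 174 175 174 162 120  67]
 [ 34  57  99 129 147 158 165 170 174 174 161 119  65]
 [ 31  45  70  93 111 127 141 156 165 169 156 117  63]
 [ 31  39  55  70  80  89 105 123 139 147 140 104  58]
 [ 33  41  52  61  65  68  75  87 101 113 110  84  49]
 [ 32  41  53  62  63  65  69  74  81  91  90  71  45]
 [ 34  44  58  68  74  78  88  96 106 115 110  85  50]
 [ 35  56  77  93 105 114 124 135 144 149 140 103  57]
 [ 48  83 114 133 142 149 156 162 166 164 147 104  58]
 [ 64 114 149 161 165 168 170 172 173 167 143  98  54]
 [ 72 128 162 173 173 173 173 173 174 167 140  93  51]
 [ 72 132 165 174 173 174 174 174 173 166 137  90  50]
 [ 73 131 165 174 174 174 174 175 174 165 134  85  46]
 [ 72 131 164 174 173 173 173 173 174 163 128  78  42]]
[array([ 434.28, -309.68]), np.float64(51.32), np.float64(24.82), np.float64(12.17)]
[array([ 450.69, -226.02]), np.float64(49.95), np.float64(23.77), np.float64(-6.08)]
[array([453.39, -45.07]), np.float64(49.37), np.float64(24.68), np.float64(-0.98)]
[array([ 454.13, -129.97]), np.float64(50.82), np.float64(25.25), np.float64(12.77)]
red [281.70588235 231.29411765] [array([609.26, -53.48]), np.float64(17.38), np.float64(15.54), np.float64(-69.77)]
green [137.5862069  312.96551724] [array([ 491.35, -419.45]), np.float64(24.69), np.float64(23.16), np.float64(84.93)]
[165.28 275.84] [[ 451.05744841 -306.84610089]]
[248.81132075 281.9245283 ] [[ 620.82005355 -194.63346714]]
[190.8        258.33333333] [[ 453.86412504 -226.07210577]]
[222.81818182 241.13636364] [[ 471.09985105 -127.5301849 ]]
[226.4601227 270.1595092] [[ 552.38524916 -199.68643967]]
[213.45 237.9 ] [[ 442.76840026 -133.91262293]]
[239.60526316 224.        ] [[457.52360121 -46.15283009]]
[174.72131148 236.30737705] [[ 358.21688726 -194.74646847]]
```

Request:
servo_tool:
  deltas:
    - [[50,0,0,0,0,-0.1223,0],[50,0,0,0,0,-0.1223,0],[50,0,0,0,0,-0.1223,0],[50,0,0,0,0,0,0]]

```text
t: 0.7
eef_pos: [172.1, 600.8, 222.6]
eef_rot: [[0.996, -0.0, -0.09], [0.09, -0.0, 0.996], [-0.0, -1.0, -0.0]]
contact_force: [0.2, -0.6, 0.5]
grip_width: 59.2
```

Request:
servo_tool:
  deltas:
    - [[50,14,0,-35,0,0,0],[50,14,0,-35,0,0,0],[50,14,0,-35,0,0,0],[50,14,0,-35,0,0,0],[50,14,0,-35,0,0,0]]

```text
t: 1.2
eef_pos: [257.7, 431.3, 222.7]
eef_rot: [[0.996, -0.0, -0.084], [0.084, 0.0, 0.996], [0.0, -1.0, 0.0]]
contact_force: [0.5, 1.6, -0.7]
grip_width: 49.8
```

Request:
servo_tool:
  deltas:
    - [[50,14,0,-35,0,0,0],[50,14,0,-35,0,0,0],[50,14,0,-35,0,0,0],[50,14,0,-35,0,0,0],[50,14,0,-35,0,0,0]]

```text
t: 1.7
eef_pos: [342.8, 263.2, 222.9]
eef_rot: [[0.996, 0.0, -0.084], [0.084, 0.001, 0.996], [0.0, -1.0, 0.001]]
contact_force: [1.2, -0.1, -0.8]
grip_width: 50.0
```

Request:
servo_tool:
  deltas:
    - [[50,23.7,9,-34.7,0,0,0],[50,23.7,9,-34.7,0,0,0],[50,23.7,9,-34.7,0,0,0],[50,23.7,9,-34.7,0,0,0],[50,23.7,9,-34.7,0,0,0]]

```text
t: 2.2
eef_pos: [476.6, 100.8, 177.7]
eef_rot: [[0.996, 0.001, -0.084], [0.084, 0.001, 0.996], [0.001, -1.0, 0.0]]
contact_force: [-0.2, 0.9, 0.3]
grip_width: 49.5
```

Request:
servo_tool:
  deltas:
    - [[50,23.7,9,-34.7,0,0,0],[50,23.7,9,-34.7,0,0,0],[50,23.7,9,-34.7,0,0,0],[50,23.7,9,-34.7,0,0,0],[50,23.7,9,-34.7,0,0,0]]

```text
t: 2.7
eef_pos: [609.9, -61.6, 132.3]
eef_rot: [[0.996, 0.0, -0.084], [0.084, 0.0, 0.996], [0.0, -1.0, 0.0]]
contact_force: [-0.1, 0.4, 0.2]
grip_width: 49.9
```

Request:
servo_tool:
  deltas:
    - [[50,0,0,0,0,0,0],[50,0,0,0,0,0,0],[50,0,0,0,0,0,0]]

```text
t: 3.0
eef_pos: [608.4, -59.1, 132.7]
eef_rot: [[0.996, -0.0, -0.087], [0.087, 0.001, 0.996], [-0.0, -1.0, 0.001]]
contact_force: [-0.4, 0.0, -0.0]
grip_width: 50.0
```

Request:
servo_tool:
  deltas:
    - [[50,1,20,-1,0,0,0],[50,0,25,0,0,0,0],[50,0,25,0,0,0,0],[50,0,0,0,0,0,0],[10,0,0,0,0,0,0]]

```text
t: 3.5
eef_pos: [609.8, -60.0, 63.4]
eef_rot: [[0.996, -0.0, -0.089], [0.089, 0.0, 0.996], [-0.0, -1.0, 0.0]]
contact_force: [0.6, 0.0, 0.3]
grip_width: 45.0
```

Request:
servo_tool:
  deltas:
    - [[10,0,0,0,0,0,0],[10,0,0,0,0,0,0],[10,0,0,0,0,0,0],[10,0,0,0,0,0,0],[10,0,0,0,0,0,0]]

```text
t: 4.0
eef_pos: [610.6, -60.9, 63.7]
eef_rot: [[0.996, 0.002, -0.088], [0.088, 0.001, 0.996], [0.002, -1.0, 0.0]]
contact_force: [-0.5, 0.7, 7.5]
grip_width: 21.8
```

Request:
servo_tool:
  deltas:
    - [[10,0,0,-5,0,0,0],[10,0,0,-12,0,0,0],[10,0,0,-12,0,0,0],[10,0,0,-12,0,0,0],[10,0,0,-12,0,0,0]]

```text
t: 4.5
eef_pos: [615.3, -113.5, 63.8]
eef_rot: [[0.996, 0.001, -0.089], [0.089, 0.001, 0.996], [0.001, -1.0, 0.001]]
contact_force: [-1.4, 3.2, 6.9]
grip_width: 21.7
```

Request:
servo_tool:
  deltas:
    - [[10,0,0,-12,0,0,0],[10,0,0,-12,0,0,0],[10,0,0,-12,0,0,0],[10,0,0,-12,0,0,0],[10,0,0,-8,0,0,0]]

```text
t: 5.0
eef_pos: [620.3, -170.2, 63.8]
eef_rot: [[0.996, 0.002, -0.088], [0.088, 0.0, 0.996], [0.002, -1.0, 0.0]]
contact_force: [-0.8, 1.9, 7.2]
grip_width: 21.6
```

Request:
servo_tool:
  deltas:
    - [[10,0,0,-6,0,0,0],[10,0,0,-6,0,0,0],[10,0,0,-5,0,0,0],[10,0,0,-4,0,0,0],[10,0,0,-4,0,0,0]]

```text
t: 5.5
eef_pos: [622.5, -194.4, 63.8]
eef_rot: [[0.996, 0.002, -0.088], [0.088, 0.001, 0.996], [0.002, -1.0, 0.0]]
contact_force: [-0.7, 2.8, 7.2]
grip_width: 21.6
```

Request:
servo_tool:
  deltas:
    - [[10,0,0,-3,0,0,0],[10,0,0,-3,0,0,0],[10,0,0,-3,0,0,0]]

```text
t: 5.8
eef_pos: [623.3, -203.3, 63.8]
eef_rot: [[0.996, 0.002, -0.088], [0.088, 0.001, 0.996], [0.002, -1.0, 0.0]]
contact_force: [-0.8, 3.0, 6.0]
grip_width: 21.3
```

Request:
servo_tool:
  deltas:
    - [[10,0,0,-3,0,0,0],[10,0,0,-3,0,0,0],[10,0,0,-3,0,0,0],[10,0,0,-2,0,0,0]]

```text
t: 6.2
eef_pos: [624.3, -214.4, 63.8]
eef_rot: [[0.996, 0.002, -0.088], [0.088, 0.0, 0.996], [0.002, -1.0, 0.0]]
contact_force: [-0.7, 2.9, 7.1]
grip_width: 21.3
```

Request:
servo_tool:
  deltas:
    - [[10,0,0,-2,0,0,0],[10,0,0,-2,0,0,0]]

```text
t: 6.4
eef_pos: [624.6, -218.2, 63.8]
eef_rot: [[0.996, 0.002, -0.088], [0.088, 0.001, 0.996], [0.002, -1.0, 0.0]]
contact_force: [-1.9, 2.9, 6.7]
grip_width: 21.5
```

Request:
servo_tool:
  deltas:
    - [[10,0,0,-2,0,0,0],[10,0,0,-2,0,0,0]]

```text
t: 6.6
eef_pos: [625.0, -222.2, 63.8]
eef_rot: [[0.996, 0.002, -0.088], [0.088, 0.001, 0.996], [0.002, -1.0, 0.0]]
contact_force: [-1.5, 2.3, 6.4]
grip_width: 21.3
```

Request:
servo_tool:
  deltas:
    - [[10,0,0,-2,0,0,0],[10,0,0,-2,0,0,0]]

```text
t: 6.8
eef_pos: [625.3, -226.2, 63.8]
eef_rot: [[0.996, 0.002, -0.088], [0.088, 0.001, 0.996], [0.002, -1.0, 0.0]]
contact_force: [-0.3, 2.6, 7.3]
grip_width: 21.2
```

```bash
python3 - <<'E'
from h import *
im,k=grab("top");cv2.imwrite("pics/t2.png",cv2.resize(im[120:270,140:460],None,fx=2.5,fy=2.5,interpolation=cv2.INTER_CUBIC));print(state()["contact_force"])
E
```

```text
[-1.10853961  2.3376364   5.03960893]
```

View pics/t2.png

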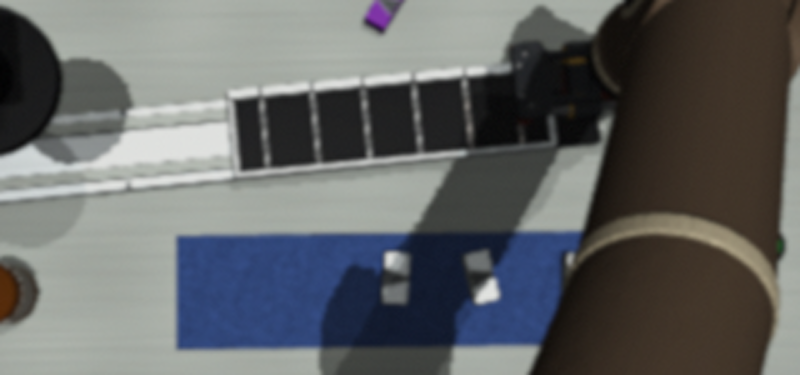

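Request:
servo_tool:
  deltas:
    - [[10,0,0,-2,0,0,0],[10,0,0,-2,0,0,0],[10,0,0,-2,0,0,0]]

```text
t: 7.15
eef_pos: [625.8, -232.1, 63.8]
eef_rot: [[0.996, 0.002, -0.088], [0.088, 0.001, 0.996], [0.002, -1.0, 0.0]]
contact_force: [-1.3, 2.7, 5.6]
grip_width: 21.4
```

Request:
servo_tool:
  deltas:
    - [[10,0,0,-2,0,0,0],[10,0,0,-2,0,0,0],[10,0,0,-2,0,0,0]]

```text
t: 7.45
eef_pos: [626.2, -236.2, 63.8]
eef_rot: [[0.996, 0.001, -0.089], [0.089, 0.003, 0.996], [0.001, -1.0, 0.003]]
contact_force: [-4.1, 9.8, 11.3]
grip_width: 21.3
```

Request:
servo_tool:
  deltas:
    - [[10,0,0,-2,0,0,0],[10,0,0,-2,0,0,0],[10,0,0,-2,0,0,0]]

```text
t: 7.75
eef_pos: [626.3, -236.3, 63.6]
eef_rot: [[0.996, -0.002, -0.092], [0.093, 0.011, 0.996], [-0.002, -1.0, 0.011]]
contact_force: [-8.6, 24.0, 18.9]
grip_width: 21.5
```

Request:
servo_tool:
  deltas:
    - [[10,0,0,4,0,0,0],[10,0,0,3,0,0,0],[46,0,0,0,0,0,0],[46,0,0,0,0,0,0],[46,0,0,0,0,0,0]]

```text
t: 8.25
eef_pos: [625.3, -237.9, 62.4]
eef_rot: [[0.996, -0.0, -0.088], [0.088, -0.0, 0.996], [-0.0, -1.0, -0.0]]
contact_force: [-0.3, 0.0, 0.2]
grip_width: 41.9
```

Request:
servo_tool:
  deltas:
    - [[46,0,-20,0,0,0,0],[46,0,-30,0,0,0,0],[46,-25,-10,0,0,0,0],[46,-30,0,0,0,0,0],[46,0,0,0,0,0,0]]

```text
t: 8.75
eef_pos: [567.1, -244.2, 123.0]
eef_rot: [[0.996, -0.002, -0.084], [0.084, -0.0, 0.996], [-0.002, -1.0, -0.0]]
contact_force: [-0.2, 0.3, -0.6]
grip_width: 45.9
```

```bash
cat >> h.py <<'E'
def to(x,y,z=None,yaw=None):
    "tool-axis shifts from the present pose; yaw = wanted angle of tool x, deg"
    s=state();R=s["eef_rot"];p=s["eef_pos"];a=np.arctan2(R[1,0],R[0,0])
    z=p[2] if z is None else z
    b=a if yaw is None else np.radians(yaw)
    dx,dy=x-p[0],y-p[1]
    print("turn first",round(-(b-a),4),"then x",round(dx*np.cos(b)+dy*np.sin(b),1),"y",round(p[2]-z,1),"z",round(-dx*np.sin(b)+dy*np.cos(b),1),"pos",p.round(1),"yaw",round(np.degrees(a),2))
E
python3 - <<'E'
from h import *
im,k=grab("top")
for s in sections(im,k):print([np.round(x,1) for x in s])
to(434.3,-309.7,100,12.2)
E
```

```text
[array([ 450.2, -225.7]), np.float64(52.0), np.float64(24.9), np.float64(-1.8)]
[array([454.3, -45.2]), np.float64(52.6), np.float64(27.3), np.float64(-4.5)]
turn first -0.1272 then x -145.9 y 23.0 z -36.3 pos [ 569.2 -243.4  123. ] yaw 4.91
```

Request:
servo_tool:
  deltas:
    - [[50,0,0,0,0,-0.1272,0],[50,-36,6,-9,0,0,0],[50,-37,6,-9,0,0,0],[50,-37,6,-9,0,0,0],[50,-36,5,-9,0,0,0]]

```text
t: 9.3
eef_pos: [435.3, -309.2, 99.1]
eef_rot: [[0.977, -0.0, -0.214], [0.214, -0.0, 0.977], [-0.0, -1.0, -0.0]]
contact_force: [0.4, -1.1, -0.3]
grip_width: 49.5
```

Request:
servo_tool:
  deltas:
    - [[50,0,0,0,0,0,0],[50,0,0,0,0,0,0]]

```text
t: 9.5
eef_pos: [436.3, -309.2, 99.6]
eef_rot: [[0.977, 0.0, -0.212], [0.212, 0.0, 0.977], [0.0, -1.0, -0.0]]
contact_force: [1.1, 0.3, -0.8]
grip_width: 50.5
```

```bash
python3 - <<'E'
from h import *
to(434.3,-309.7,5,12.2)
im,k=grab("scene");cv2.imwrite("pics/s3.png",cv2.resize(im[200:340,80:290],None,fx=3.5,fy=3.5,interpolation=cv2.INTER_CUBIC))
im,k=grab("top")
for s in sections(im,k):print([np.round(x,1) for x in s])
E
```

```text
turn first 0.0009 then x -2.1 y 94.6 z -0.1 pos [ 436.3 -309.2   99.6] yaw 12.25
[array([ 452.5, -226.2]), np.float64(43.2), np.float64(18.6), np.float64(-5.8)]
[array([453.4, -45.1]), np.float64(49.4), np.float64(24.7), np.float64(-1.0)]
[array([ 453.9, -130.3]), np.float64(51.4), np.float64(25.9), np.float64(12.9)]
```

View pics/s3.png

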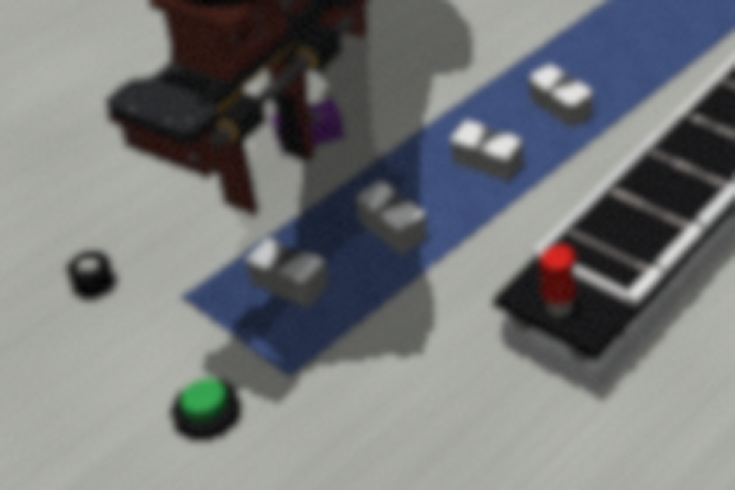

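The gripper is above section 4, which shows at crop (287,270), and all the blocks are where I measured them.

Request:
servo_tool:
  deltas:
    - [[50,-2,30,0,0,0,0],[50,0,35,0,0,0,0],[50,0,20,0,0,0,0],[50,0,9,0,0,0,0],[50,0,0,0,0,0,0]]

```text
t: 10.1
eef_pos: [434.4, -308.2, 4.6]
eef_rot: [[0.977, -0.001, -0.215], [0.215, 0.001, 0.977], [-0.001, -1.0, 0.001]]
contact_force: [-0.2, -0.1, -0.1]
grip_width: 49.8
```

Request:
servo_tool:
  deltas:
    - [[10,0,0,0,0,0,0],[10,0,0,0,0,0,0],[10,0,0,0,0,0,0],[10,0,0,0,0,0,0],[10,0,0,0,0,0,0]]

```text
t: 10.6
eef_pos: [434.5, -309.4, 6.5]
eef_rot: [[0.977, 0.001, -0.214], [0.214, -0.001, 0.977], [0.001, -1.0, -0.001]]
contact_force: [-0.2, 0.3, 6.8]
grip_width: 23.7
```

Request:
servo_tool:
  deltas:
    - [[10,0,0,0,0,0,0],[10,0,-15,0,0,0,0],[10,0,-25,0,0,0,0],[10,0,-30,0,0,0,0],[10,0,-30,0,0,0,0]]

```text
t: 11.1
eef_pos: [433.2, -308.8, 106.4]
eef_rot: [[0.977, -0.001, -0.213], [0.213, 0.001, 0.977], [-0.001, -1.0, 0.001]]
contact_force: [1.2, -0.4, -1.9]
grip_width: 23.6
```

```bash
python3 - <<'E'
from h import *
d=np.array([-.0885,.9961]);ex=np.array([.9961,.0885])
m1=-230.8*d+(613.3-7)*ex;print(m1)
to(*m1,50.5,5.08)
E
```

```text
[ 624.36123 -176.24233]
turn first 0.1265 then x 202.1 y 55.9 z 115.1 pos [ 433.2 -308.8  106.4] yaw 12.33
```

Request:
servo_tool:
  deltas:
    - [[10,0,0,0,0,0.1265,0],[10,20,0,12,0,0,0],[10,33,0,19,0,0,0],[10,33,0,19,0,0,0],[10,33,0,19,0,0,0]]

```text
t: 11.6
eef_pos: [547.0, -228.9, 105.6]
eef_rot: [[0.996, -0.0, -0.088], [0.088, 0.0, 0.996], [-0.0, -1.0, 0.0]]
contact_force: [1.1, -1.0, -2.8]
grip_width: 23.8
```

Request:
servo_tool:
  deltas:
    - [[10,33,0,19,0,0,0],[10,30,0,17,0,0,0],[10,20,0,10,0,0,0],[10,0,10,0,0,0,0],[10,0,20,0,0,0,0]]

```text
t: 12.1
eef_pos: [625.6, -176.6, 75.9]
eef_rot: [[0.996, 0.002, -0.09], [0.09, -0.001, 0.996], [0.002, -1.0, -0.001]]
contact_force: [-0.8, -0.4, -1.9]
grip_width: 24.0
```

Request:
servo_tool:
  deltas:
    - [[10,0,12,0,0,0,0],[10,0,4,0,0,0,0],[10,0,0,0,0,0,0],[10,0,0,0,0,0,0]]

```text
t: 12.5
eef_pos: [625.0, -177.2, 60.2]
eef_rot: [[0.996, 0.001, -0.088], [0.088, -0.0, 0.996], [0.001, -1.0, -0.0]]
contact_force: [-0.4, 0.2, -2.2]
grip_width: 23.6
```

```bash
python3 - <<'E'
from h import *
to(624.36,-176.24,52.5,5.08)
im,k=grab("top")
cv2.imwrite("pics/t4.png",cv2.resize(im[120:270,240:460],None,fx=3.5,fy=3.5,interpolation=cv2.INTER_CUBIC))
E
```

```text
turn first -0.0005 then x -0.5 y 7.7 z 1.0 pos [ 625.  -177.2   60.2] yaw 5.05
```

View pics/t4.png

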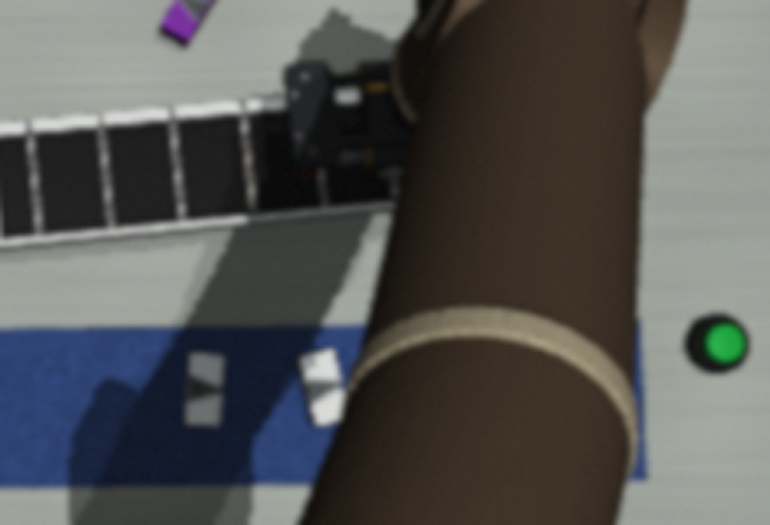

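Request:
servo_tool:
  deltas:
    - [[10,0,3,1,0,0,0],[10,0,2,0,0,0,0],[10,0,1.5,0,0,0,0],[10,0,0,0,0,0,0]]

```text
t: 12.95
eef_pos: [624.6, -175.5, 52.9]
eef_rot: [[0.996, -0.0, -0.089], [0.089, 0.0, 0.996], [-0.0, -1.0, 0.0]]
contact_force: [0.8, 0.5, -2.6]
grip_width: 24.0
```

Request:
servo_tool:
  deltas:
    - [[10,2,0,0,0,0,0],[10,2,0,0,0,0,0]]

```text
t: 13.15
eef_pos: [629.0, -175.4, 53.2]
eef_rot: [[0.996, 0.0, -0.089], [0.089, -0.0, 0.996], [0.0, -1.0, -0.0]]
contact_force: [0.7, -0.3, -1.3]
grip_width: 23.8
```

Request:
servo_tool:
  deltas:
    - [[10,2,0,0,0,0,0],[10,1,0,0,0,0,0]]

```text
t: 13.35
eef_pos: [630.1, -175.2, 52.9]
eef_rot: [[0.996, -0.004, -0.088], [0.088, 0.0, 0.996], [-0.004, -1.0, 0.001]]
contact_force: [-7.2, 0.1, 3.9]
grip_width: 23.2
```

Request:
servo_tool:
  deltas:
    - [[10,0,1.5,0,0,0,0],[10,0,0,0,0,0,0]]

```text
t: 13.55
eef_pos: [630.1, -175.3, 52.6]
eef_rot: [[0.996, -0.003, -0.088], [0.088, 0.001, 0.996], [-0.003, -1.0, 0.001]]
contact_force: [-9.4, 0.1, 10.4]
grip_width: 23.8
```

Request:
servo_tool:
  deltas:
    - [[10,2,0,0,0,0,0],[10,0,0,0,0,0,0]]

```text
t: 13.75
eef_pos: [630.2, -175.3, 52.6]
eef_rot: [[0.996, -0.007, -0.088], [0.088, 0.001, 0.996], [-0.007, -1.0, 0.002]]
contact_force: [-16.9, 1.9, 16.8]
grip_width: 24.0
```

Request:
servo_tool:
  deltas:
    - [[10,-1.5,-0.5,0,0,0,0],[38,0,0,0,0,0,0],[38,0,0,0,0,0,0],[38,0,0,0,0,0,0],[38,0,0,0,0,0,0]]

```text
t: 14.25
eef_pos: [632.6, -174.9, 52.1]
eef_rot: [[0.996, 0.0, -0.089], [0.089, -0.0, 0.996], [0.0, -1.0, -0.0]]
contact_force: [0.3, 0.9, 1.2]
grip_width: 38.0
```

Request:
servo_tool:
  deltas:
    - [[38,0,-15,0,0,0,0],[38,0,-35,0,0,0,0],[46,-35,0,0,0,0,0],[46,-35,0,0,0,0,0],[46,0,0,0,0,0,0]]

```text
t: 14.75
eef_pos: [558.5, -182.6, 103.4]
eef_rot: [[0.996, -0.002, -0.086], [0.086, 0.0, 0.996], [-0.002, -1.0, 0.0]]
contact_force: [0.5, -0.3, 0.3]
grip_width: 45.6
```

```bash
python3 - <<'E'
from h import *
im,k=grab("top")
for s in sections(im,k):print([np.round(x,1) for x in s])
to(450.7,-226,90,-4)
im,k=grab("scene")
cv2.imwrite("pics/s5.png",cv2.resize(im[180:310,130:340],None,fx=3.5,fy=3.5,interpolation=cv2.INTER_CUBIC))
E
```

```text
[array([456.8, -44. ]), np.float64(47.5), np.float64(20.7), np.float64(-5.3)]
turn first 0.1567 then x -107.2 y 13.6 z -51.7 pos [ 561.3 -181.9  103.6] yaw 4.98
```

View pics/s5.png

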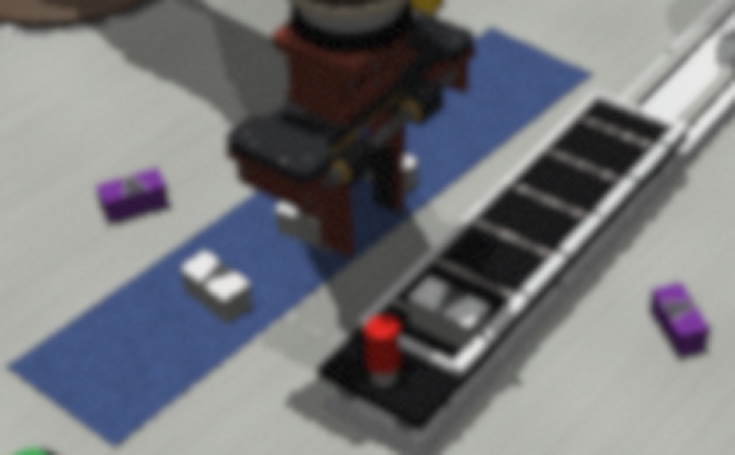

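Block 1 sits on line 1 against the fence, at crop (450,305). Section 3 is still in place at crop (215,285).

Request:
servo_tool:
  deltas:
    - [[50,0,0,0,0,0.0784,0],[50,0,0,0,0,0.0783,0],[50,-35,4,-17,0,0,0],[50,-36,5,-17,0,0,0],[50,-36,5,-18,0,0,0]]

```text
t: 15.35
eef_pos: [452.9, -226.1, 88.3]
eef_rot: [[0.998, 0.001, 0.066], [-0.066, -0.001, 0.998], [0.001, -1.0, -0.001]]
contact_force: [0.0, -0.3, 0.3]
grip_width: 49.7
```

Request:
servo_tool:
  deltas:
    - [[50,0,0,0,0,0,0],[50,0,0,0,0,0,0]]

```text
t: 15.55
eef_pos: [453.4, -226.2, 88.7]
eef_rot: [[0.998, 0.002, 0.069], [-0.069, -0.0, 0.998], [0.002, -1.0, -0.0]]
contact_force: [0.2, 0.0, 0.6]
grip_width: 49.8
```

```bash
python3 - <<'E'
from h import *
to(450.7,-226,5,-4)
im,k=grab("top")
for s in sections(im,k):print([np.round(x,1) for x in s])
E
```

```text
turn first 0.0011 then x -2.7 y 83.7 z 0.0 pos [ 453.4 -226.2   88.7] yaw -3.94
[array([ 458.7, -125.5]), np.float64(42.0), np.float64(22.3), np.float64(-1.3)]
[array([454.6, -45.1]), np.float64(51.8), np.float64(24.7), np.float64(-1.0)]
```

Request:
servo_tool:
  deltas:
    - [[50,-2.5,25,0,0,0,0],[50,0,30,0,0,0,0],[50,0,20,0,0,0,0],[50,0,8.5,0,0,0,0],[50,0,0,0,0,0,0]]

```text
t: 16.1
eef_pos: [450.5, -225.0, 3.8]
eef_rot: [[0.998, -0.001, 0.066], [-0.066, 0.001, 0.998], [-0.001, -1.0, 0.0]]
contact_force: [0.1, 0.3, 0.3]
grip_width: 50.0
```

Request:
servo_tool:
  deltas:
    - [[10,0,0,0,0,0,0],[10,0,0,0,0,0,0],[10,0,0,0,0,0,0],[10,0,0,0,0,0,0],[10,0,0,0,0,0,0]]

```text
t: 16.6
eef_pos: [450.4, -225.8, 5.4]
eef_rot: [[0.998, 0.001, 0.068], [-0.068, -0.0, 0.998], [0.001, -1.0, -0.0]]
contact_force: [-0.7, 0.7, 7.2]
grip_width: 23.7
```

Request:
servo_tool:
  deltas:
    - [[10,0,0,0,0,0,0],[10,0,-15,0,0,0,0],[10,0,-25,0,0,0,0],[10,0,-30,0,0,0,0],[10,0,-30,0,0,0,0]]

```text
t: 17.1
eef_pos: [449.0, -225.4, 105.3]
eef_rot: [[0.998, -0.001, 0.068], [-0.068, 0.0, 0.998], [-0.001, -1.0, 0.0]]
contact_force: [0.4, -0.0, -2.4]
grip_width: 23.6
```

```bash
python3 - <<'E'
from h import *
d=np.array([-.0885,.9961]);ex=np.array([.9961,.0885])
m=-180.8*d+606*ex;print(m)
to(*m,60,5.08)
E
```

```text
[ 619.6374  -126.46388]
turn first -0.1567 then x 178.8 y 45.3 z 83.5 pos [ 449.  -225.4  105.3] yaw -3.9
```

Request:
servo_tool:
  deltas:
    - [[10,0,0,0,0,-0.0784,0],[10,0,0,0,0,-0.0783,0],[10,20,0,10,0,0,0],[10,32,0,15,0,0,0],[10,32,0,15,0,0,0]]

```text
t: 17.6
eef_pos: [530.1, -178.0, 104.7]
eef_rot: [[0.996, -0.0, -0.087], [0.087, 0.0, 0.996], [-0.0, -1.0, 0.0]]
contact_force: [1.1, 0.1, -1.9]
grip_width: 23.9
```

Request:
servo_tool:
  deltas:
    - [[10,32,0,15,0,0,0],[10,32,0,15,0,0,0],[10,20,0,9,0,0,0],[10,10,10,4.5,0,0,0],[10,0,20,0,0,0,0]]

```text
t: 18.1
eef_pos: [621.3, -125.6, 74.6]
eef_rot: [[0.996, 0.002, -0.091], [0.091, 0.0, 0.996], [0.002, -1.0, -0.0]]
contact_force: [1.2, 0.9, -2.8]
grip_width: 24.0
```

Request:
servo_tool:
  deltas:
    - [[10,0,12,0,0,0,0],[10,0,3,0,0,0,0],[10,0,0,0,0,0,0],[10,0,0,0,0,0,0]]

```text
t: 18.5
eef_pos: [619.7, -127.3, 60.2]
eef_rot: [[0.996, 0.001, -0.088], [0.088, -0.0, 0.996], [0.001, -1.0, -0.0]]
contact_force: [-0.2, 0.5, -2.7]
grip_width: 23.6
```

```bash
python3 - <<'E'
from h import *
to(619.64,-126.46,51.5,5.08)
im,k=grab("top")
for s in sections(im,k):print([np.round(x,1) for x in s])
E
```

```text
turn first -0.0007 then x 0.0 y 8.7 z 0.9 pos [ 619.7 -127.3   60.2] yaw 5.04
[array([ 456.6, -187. ]), np.float64(198.4), np.float64(71.0), np.float64(75.0)]
```

Request:
servo_tool:
  deltas:
    - [[10,0,4,1,0,0,0],[10,0,3,0,0,0,0],[10,0,1,0,0,0,0],[10,0,0,0,0,0,0]]

```text
t: 18.95
eef_pos: [619.5, -125.6, 51.6]
eef_rot: [[0.996, -0.0, -0.089], [0.089, 0.0, 0.996], [-0.0, -1.0, 0.0]]
contact_force: [0.2, 0.5, -2.5]
grip_width: 24.0
```

Request:
servo_tool:
  deltas:
    - [[10,2,0,0,0,0,0],[10,2,0,0,0,0,0],[10,2,0,0,0,0,0],[10,1,0,0,0,0,0]]

```text
t: 19.35
eef_pos: [625.2, -125.2, 51.5]
eef_rot: [[0.996, -0.003, -0.089], [0.089, 0.0, 0.996], [-0.003, -1.0, 0.001]]
contact_force: [-8.7, 0.3, 4.8]
grip_width: 23.8
```

Request:
servo_tool:
  deltas:
    - [[10,1,1.5,0,0,0,0],[10,0,0,0,0,0,0]]

```text
t: 19.55
eef_pos: [625.3, -125.2, 51.4]
eef_rot: [[0.996, -0.004, -0.088], [0.088, 0.001, 0.996], [-0.004, -1.0, 0.001]]
contact_force: [-13.4, 1.5, 16.7]
grip_width: 23.9
```

Request:
servo_tool:
  deltas:
    - [[10,1,0,0,0,0,0],[10,0,0,0,0,0,0]]

```text
t: 19.75
eef_pos: [625.3, -125.2, 51.4]
eef_rot: [[0.996, -0.006, -0.088], [0.088, 0.001, 0.996], [-0.006, -1.0, 0.002]]
contact_force: [-16.1, 1.3, 18.7]
grip_width: 24.1
```

Request:
servo_tool:
  deltas:
    - [[10,-1.5,-0.5,0,0,0,0],[38,0,0,0,0,0,0],[38,0,0,0,0,0,0],[38,0,0,0,0,0,0],[38,0,0,0,0,0,0]]

```text
t: 20.25
eef_pos: [627.4, -125.0, 50.6]
eef_rot: [[0.996, 0.0, -0.089], [0.089, -0.0, 0.996], [0.0, -1.0, -0.0]]
contact_force: [0.7, -0.1, 0.3]
grip_width: 37.9
```

Request:
servo_tool:
  deltas:
    - [[38,-1,-15,0,0,0,0],[38,0,-35,0,0,0,0],[46,-30,0,-30,0,0,0],[46,-30,0,-40,0,0,0],[46,0,0,0,0,0,0]]

```text
t: 20.75
eef_pos: [568.6, -208.1, 102.6]
eef_rot: [[0.997, -0.0, -0.079], [0.079, -0.004, 0.997], [-0.001, -1.0, -0.004]]
contact_force: [-0.2, -0.6, -0.0]
grip_width: 45.9
```

```bash
python3 - <<'E'
from h import *
im,k=grab("top")
for s in sections(im,k):print([np.round(x,1) for x in s])
to(454,-130,90,12.8)
cv2.imwrite("pics/t6.png",cv2.resize(im[130:270,220:440],None,fx=3.5,fy=3.5,interpolation=cv2.INTER_CUBIC))
E
```

```text
[array([454.4, -44.2]), np.float64(52.5), np.float64(25.5), np.float64(-5.0)]
turn first -0.1412 then x -97.3 y 12.3 z 98.5 pos [ 570.7 -204.5  102.3] yaw 4.71
```

View pics/t6.png

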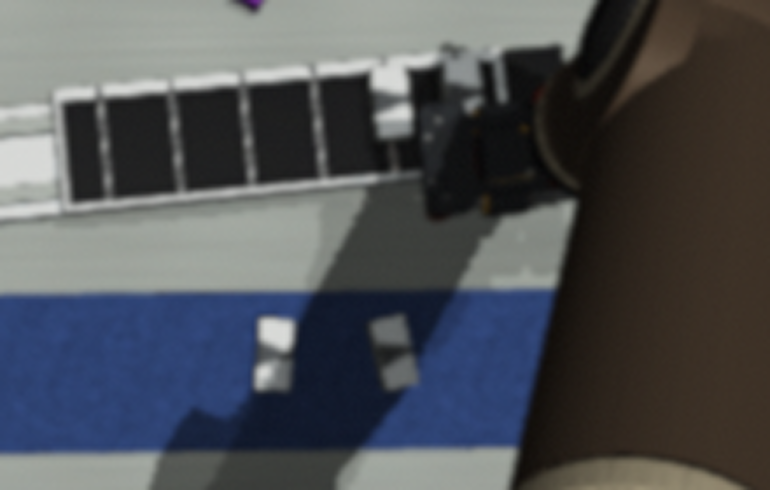

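Request:
servo_tool:
  deltas:
    - [[50,0,0,0,0,-0.1348,0],[50,-25,3,23,0,0,0],[50,-25,3,24,0,0,0],[50,-25,3,24,0,0,0],[50,-25,3,24,0,0,0]]

```text
t: 21.3
eef_pos: [453.6, -128.2, 89.1]
eef_rot: [[0.975, 0.001, -0.223], [0.223, 0.0, 0.975], [0.001, -1.0, 0.0]]
contact_force: [0.3, 0.6, 0.3]
grip_width: 50.1
```

Request:
servo_tool:
  deltas:
    - [[50,0,0,0,0,0,0],[50,0,0,0,0,0,0]]

```text
t: 21.5
eef_pos: [455.0, -128.9, 89.5]
eef_rot: [[0.975, 0.002, -0.223], [0.223, 0.0, 0.975], [0.002, -1.0, -0.0]]
contact_force: [0.4, -0.8, -0.4]
grip_width: 50.1
```

```bash
python3 - <<'E'
from h import *
to(454,-130,4,12.8)
im,k=grab("top")
for s in sections(im,k):print([np.round(x,1) for x in s])
E
```

```text
turn first 0.0019 then x -1.2 y 85.5 z -0.9 pos [ 455.  -128.9   89.5] yaw 12.91
[array([453.5, -41. ]), np.float64(49.9), np.float64(15.5), np.float64(-4.1)]
```

Request:
servo_tool:
  deltas:
    - [[50,-1,25,-1,0,0,0],[50,0,30,0,0,0,0],[50,0,20,0,0,0,0],[50,0,10,0,0,0,0],[50,0,0,0,0,0,0]]

```text
t: 22.05
eef_pos: [453.4, -131.2, 2.7]
eef_rot: [[0.975, -0.002, -0.221], [0.221, -0.0, 0.975], [-0.002, -1.0, 0.0]]
contact_force: [0.0, 0.9, -0.4]
grip_width: 49.9
```

Request:
servo_tool:
  deltas:
    - [[10,0,0,0,0,0,0],[10,0,0,0,0,0,0],[10,0,0,0,0,0,0],[10,0,0,0,0,0,0],[10,0,0,0,0,0,0]]

```text
t: 22.55
eef_pos: [453.7, -130.9, 4.4]
eef_rot: [[0.975, 0.001, -0.222], [0.222, 0.0, 0.975], [0.001, -1.0, -0.0]]
contact_force: [-1.3, 1.3, 6.7]
grip_width: 23.9
```

Request:
servo_tool:
  deltas:
    - [[10,0,0,0,0,0,0],[10,0,-15,0,0,0,0],[10,0,-25,0,0,0,0],[10,0,-30,0,0,0,0],[10,0,-30,0,0,0,0]]

```text
t: 23.05
eef_pos: [452.5, -130.8, 104.5]
eef_rot: [[0.975, -0.001, -0.222], [0.222, 0.0, 0.975], [-0.001, -1.0, 0.0]]
contact_force: [0.7, -0.2, -2.8]
grip_width: 23.8
```

```bash
python3 - <<'E'
from h import *
d=np.array([-.0885,.9961]);ex=np.array([.9961,.0885])
m=-130.8*d+606*ex;print(m)
to(*m,60,5.08)
E
```

```text
[615.2124  -76.65888]
turn first 0.1349 then x 166.9 y 44.5 z 39.5 pos [ 452.5 -130.8  104.5] yaw 12.81
```

Request:
servo_tool:
  deltas:
    - [[10,0,0,0,0,0.1349,0],[10,20,0,5,0,0,0],[10,30,0,7,0,0,0],[10,35,0,8,0,0,0],[10,35,0,8,0,0,0]]

```text
t: 23.55
eef_pos: [571.0, -91.8, 103.7]
eef_rot: [[0.996, -0.0, -0.088], [0.088, 0.0, 0.996], [-0.0, -1.0, 0.0]]
contact_force: [-0.4, 0.0, -2.1]
grip_width: 23.7
```

Request:
servo_tool:
  deltas:
    - [[10,30,0,7,0,0,0],[10,17,0,4.5,0,0,0],[10,0,10,0,0,0,0],[10,0,20,0,0,0,0],[10,0,10,0,0,0,0]]

```text
t: 24.05
eef_pos: [613.7, -77.1, 61.5]
eef_rot: [[0.996, -0.004, -0.088], [0.088, -0.0, 0.996], [-0.004, -1.0, 0.0]]
contact_force: [-0.0, 0.1, -2.7]
grip_width: 24.0
```

Request:
servo_tool:
  deltas:
    - [[10,0,4,0,0,0,0],[10,0,0,0,0,0,0],[10,0,0,0,0,0,0]]

```text
t: 24.35
eef_pos: [616.1, -77.0, 60.2]
eef_rot: [[0.996, 0.001, -0.088], [0.088, -0.0, 0.996], [0.001, -1.0, -0.0]]
contact_force: [0.1, 0.4, -1.8]
grip_width: 23.7
```

```bash
python3 - <<'E'
from h import *
to(615.2,-76.2,50.4,5.08)
E
```

```text
turn first -0.0003 then x -0.8 y 9.8 z 0.9 pos [616.1 -77.   60.2] yaw 5.06
```

Request:
servo_tool:
  deltas:
    - [[10,0,4,0.6,0,0,0],[10,0,3,0,0,0,0],[10,0,2,0,0,0,0],[10,0,0,0,0,0,0]]

```text
t: 24.75
eef_pos: [616.0, -76.1, 50.6]
eef_rot: [[0.996, 0.0, -0.089], [0.089, 0.0, 0.996], [0.0, -1.0, 0.0]]
contact_force: [0.5, 0.4, -2.5]
grip_width: 23.4
```

Request:
servo_tool:
  deltas:
    - [[10,2,0,0,0,0,0],[10,2,0,0,0,0,0],[10,2,0,0,0,0,0],[10,1,0,0,0,0,0]]

```text
t: 25.15
eef_pos: [620.6, -75.8, 50.5]
eef_rot: [[0.996, -0.005, -0.088], [0.088, 0.0, 0.996], [-0.005, -1.0, 0.001]]
contact_force: [-11.7, 0.4, 7.7]
grip_width: 23.9
```

Request:
servo_tool:
  deltas:
    - [[10,1,1.5,0,0,0,0],[10,0,0,0,0,0,0]]

```text
t: 25.35
eef_pos: [620.8, -75.7, 50.3]
eef_rot: [[0.996, -0.006, -0.088], [0.088, 0.001, 0.996], [-0.006, -1.0, 0.002]]
contact_force: [-16.6, 0.8, 18.3]
grip_width: 23.8
```

Request:
servo_tool:
  deltas:
    - [[10,1,0,0,0,0,0],[10,0,0,0,0,0,0]]

```text
t: 25.55
eef_pos: [620.8, -75.7, 50.3]
eef_rot: [[0.996, -0.008, -0.088], [0.088, 0.001, 0.996], [-0.008, -1.0, 0.002]]
contact_force: [-19.5, 0.7, 21.8]
grip_width: 23.8
```

Request:
servo_tool:
  deltas:
    - [[10,-2,-0.5,0,0,0,0],[38,0,0,0,0,0,0],[38,0,0,0,0,0,0],[38,0,0,0,0,0,0],[38,0,0,0,0,0,0]]

```text
t: 26.05
eef_pos: [623.3, -75.5, 49.6]
eef_rot: [[0.996, 0.0, -0.089], [0.089, -0.0, 0.996], [0.0, -1.0, -0.0]]
contact_force: [0.6, 0.4, -0.1]
grip_width: 38.1
```

Request:
servo_tool:
  deltas:
    - [[38,-1,-15,0,0,0,0],[38,0,-35,0,0,0,0],[46,-30,0,-30,0,0,0],[46,-30,0,-40,0,0,0],[46,0,0,0,0,0,0]]

```text
t: 26.55
eef_pos: [564.8, -158.2, 101.4]
eef_rot: [[0.997, -0.0, -0.08], [0.08, -0.004, 0.997], [-0.001, -1.0, -0.003]]
contact_force: [-0.3, -1.4, -0.0]
grip_width: 45.4
```

Request:
servo_tool:
  deltas:
    - [[46,0,0,0,0,0,0]]

```text
t: 26.65
eef_pos: [568.1, -152.2, 100.9]
eef_rot: [[0.996, 0.001, -0.085], [0.085, -0.0, 0.996], [0.001, -1.0, -0.0]]
contact_force: [0.3, 0.5, 0.4]
grip_width: 45.9
```

```bash
python3 - <<'E'
from h import *
im,k=grab("top")
for s in sections(im,k):print([np.round(x,1) for x in s])
to(453.4,-45.1,90,-2)
E
```

```text
turn first 0.1229 then x -119.1 y 10.6 z 101.4 pos [ 568.9 -150.6  100.6] yaw 5.04
```

```bash
python3 - <<'E'
from h import *
im,k=grab("top")
for s in sections(im,k,thr=70,amin=40):print([np.round(x,1) for x in s])
cv2.imwrite("pics/t9.png",cv2.resize(im[130:270,200:420],None,fx=3.5,fy=3.5,interpolation=cv2.INTER_CUBIC))
E
```

```text
[array([454.4, -45. ]), np.float64(47.6), np.float64(22.6), np.float64(-4.8)]
```

View pics/t9.png

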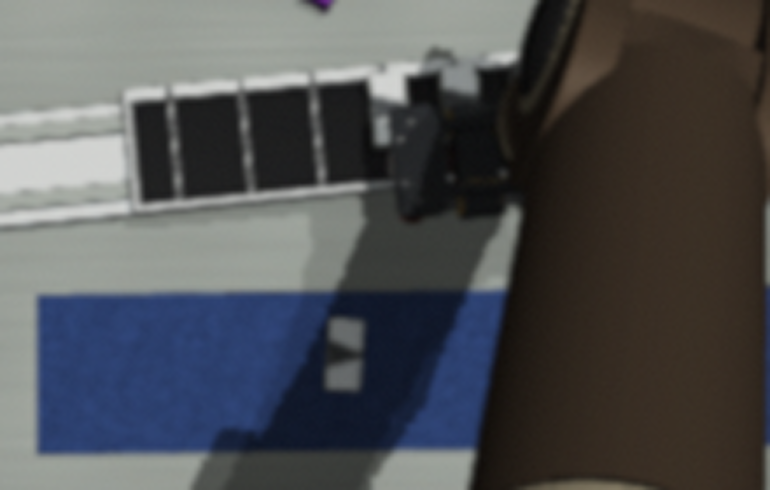

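Section 1 hasn't moved. It is only in shadow, at crop (345,353). I'm going to (454,-45) with yaw about -2.

Request:
servo_tool:
  deltas:
    - [[50,0,0,0,0,0.1229,0],[50,-29,2,25,0,0,0],[50,-30,2,25,0,0,0],[50,-30,2,26,0,0,0],[50,-30,2,26,0,0,0]]

```text
t: 27.25
eef_pos: [452.4, -42.4, 91.6]
eef_rot: [[0.999, 0.0, 0.032], [-0.032, 0.0, 0.999], [0.0, -1.0, 0.0]]
contact_force: [0.5, 0.5, 0.8]
grip_width: 49.7
```

Request:
servo_tool:
  deltas:
    - [[50,0,0,0,0,0,0],[50,0,0,0,0,0,0]]

```text
t: 27.45
eef_pos: [453.6, -43.0, 92.0]
eef_rot: [[1.0, 0.001, 0.03], [-0.03, 0.0, 1.0], [0.001, -1.0, 0.001]]
contact_force: [-0.1, -0.2, 0.4]
grip_width: 50.1
```

```bash
python3 - <<'E'
from h import *
to(454,-45,4,-2)
E
```

```text
turn first 0.0045 then x 0.5 y 88.0 z -2.0 pos [453.6 -43.   92. ] yaw -1.74
```

Request:
servo_tool:
  deltas:
    - [[50,0,25,-1.5,0,0,0],[50,0,32,0,0,0,0],[50,0,20,0,0,0,0],[50,0,10,0,0,0,0],[50,0,0,0,0,0,0]]

```text
t: 27.95
eef_pos: [453.1, -46.6, 3.6]
eef_rot: [[0.999, -0.002, 0.035], [-0.035, -0.0, 0.999], [-0.002, -1.0, -0.0]]
contact_force: [-0.0, 0.2, 0.7]
grip_width: 49.9
```

Request:
servo_tool:
  deltas:
    - [[10,0,0,0,0,0,0],[10,0,0,0,0,0,0],[10,0,0,0,0,0,0],[10,0,0,0,0,0,0],[10,0,0,0,0,0,0]]

```text
t: 28.45
eef_pos: [453.5, -46.0, 5.4]
eef_rot: [[0.999, 0.001, 0.034], [-0.034, 0.0, 0.999], [0.001, -1.0, 0.0]]
contact_force: [-0.5, 0.6, 7.1]
grip_width: 24.0
```

Request:
servo_tool:
  deltas:
    - [[10,0,0,0,0,0,0],[10,0,-15,0,0,0,0],[10,0,-25,0,0,0,0],[10,0,-30,0,0,0,0],[10,0,-30,0,0,0,0]]

```text
t: 28.95
eef_pos: [452.2, -46.2, 105.5]
eef_rot: [[0.999, -0.001, 0.034], [-0.034, -0.0, 0.999], [-0.001, -1.0, -0.0]]
contact_force: [1.8, 1.3, -2.0]
grip_width: 23.9
```

```bash
python3 - <<'E'
from h import *
d=np.array([-.0885,.9961]);ex=np.array([.9961,.0885])
m=-80.5*d+606*ex;print(m)
to(*m,60,5.08)
E
```

```text
[610.76085 -26.55505]
turn first -0.123 then x 159.7 y 45.5 z 5.6 pos [452.2 -46.2 105.5] yaw -1.97
```

Request:
servo_tool:
  deltas:
    - [[10,0,0,0,0,-0.123,0],[10,20,0,1,0,0,0],[10,30,0,1,0,0,0],[10,35,0,1,0,0,0],[10,35,0,1,0,0,0]]

```text
t: 29.45
eef_pos: [572.8, -31.2, 104.7]
eef_rot: [[0.996, -0.0, -0.089], [0.089, 0.0, 0.996], [-0.0, -1.0, 0.0]]
contact_force: [-0.0, -0.2, -1.7]
grip_width: 24.0
```

Request:
servo_tool:
  deltas:
    - [[10,25,0,1,0,0,0],[10,14,0,0.6,0,0,0],[10,0,10,0,0,0,0],[10,0,20,0,0,0,0],[10,0,10,0,0,0,0]]

```text
t: 29.95
eef_pos: [608.4, -26.5, 62.5]
eef_rot: [[0.996, -0.003, -0.089], [0.089, -0.0, 0.996], [-0.003, -1.0, 0.0]]
contact_force: [-0.1, 0.8, -0.5]
grip_width: 24.1
```

Request:
servo_tool:
  deltas:
    - [[10,0,4,0,0,0,0],[10,0,0,0,0,0,0],[10,0,0,0,0,0,0]]

```text
t: 30.25
eef_pos: [610.9, -26.6, 61.2]
eef_rot: [[0.996, 0.001, -0.089], [0.089, 0.0, 0.996], [0.001, -1.0, -0.0]]
contact_force: [-0.2, -0.5, -2.3]
grip_width: 23.3
```

```bash
python3 - <<'E'
from h import *
to(610.8,-26.5,51.4,5.08)
E
```

```text
turn first -0.0 then x -0.0 y 9.8 z 0.1 pos [610.9 -26.6  61.2] yaw 5.08
```

Request:
servo_tool:
  deltas:
    - [[10,0,4,0,0,0,0],[10,0,3,0,0,0,0],[10,0,2,0,0,0,0],[10,0,0,0,0,0,0]]

```text
t: 30.65
eef_pos: [610.7, -26.5, 51.6]
eef_rot: [[0.996, -0.0, -0.089], [0.089, 0.0, 0.996], [-0.0, -1.0, 0.0]]
contact_force: [-0.1, 0.4, -2.5]
grip_width: 24.0
```

Request:
servo_tool:
  deltas:
    - [[10,2,0,0,0,0,0],[10,2,0,0,0,0,0],[10,2,0,0,0,0,0],[10,1,0,0,0,0,0]]

```text
t: 31.05
eef_pos: [616.4, -26.0, 51.5]
eef_rot: [[0.996, -0.003, -0.089], [0.089, 0.0, 0.996], [-0.003, -1.0, 0.0]]
contact_force: [-7.9, -0.4, 5.4]
grip_width: 24.0
```

Request:
servo_tool:
  deltas:
    - [[10,1,1.5,0,0,0,0],[10,0,0,0,0,0,0]]

```text
t: 31.25
eef_pos: [617.0, -26.3, 51.4]
eef_rot: [[0.996, -0.003, -0.088], [0.088, 0.0, 0.996], [-0.003, -1.0, 0.001]]
contact_force: [-11.6, -0.2, 16.5]
grip_width: 23.9
```

Request:
servo_tool:
  deltas:
    - [[10,1,0,0,0,0,0],[10,0,0,0,0,0,0]]

```text
t: 31.45
eef_pos: [617.0, -26.3, 51.4]
eef_rot: [[0.996, -0.005, -0.088], [0.088, 0.001, 0.996], [-0.005, -1.0, 0.001]]
contact_force: [-15.1, -0.8, 19.6]
grip_width: 23.9
```

Request:
servo_tool:
  deltas:
    - [[10,-1.5,-0.5,0,0,0,0],[38,0,0,0,0,0,0],[38,0,0,0,0,0,0],[38,0,0,0,0,0,0],[38,0,0,0,0,0,0]]

```text
t: 31.95
eef_pos: [618.5, -25.7, 50.5]
eef_rot: [[0.996, 0.0, -0.089], [0.089, 0.0, 0.996], [0.0, -1.0, 0.0]]
contact_force: [0.3, -0.4, 1.1]
grip_width: 37.9
```

Request:
servo_tool:
  deltas:
    - [[38,-1,-15,0,0,0,0],[38,0,-35,0,0,0,0],[46,-35,0,10,0,0,0],[46,-40,0,20,0,0,0],[46,-40,0,20,0,0,0]]

```text
t: 32.45
eef_pos: [497.4, 13.8, 101.7]
eef_rot: [[0.996, 0.002, -0.088], [0.088, 0.0, 0.996], [0.002, -1.0, 0.0]]
contact_force: [0.6, 1.3, 0.4]
grip_width: 46.3
```

Request:
servo_tool:
  deltas:
    - [[46,-30,0,30,0,0,0],[46,0,0,0,0,0,0],[46,0,0,0,0,0,0]]

```text
t: 32.75
eef_pos: [466.2, 41.6, 101.9]
eef_rot: [[0.996, 0.002, -0.091], [0.091, 0.001, 0.996], [0.002, -1.0, 0.001]]
contact_force: [-0.6, -0.0, -0.2]
grip_width: 46.1
```

```bash
python3 - <<'E'
from h import *
im,k=grab("top");im2,k2=grab("scene")
to(626,-237,110,5.08)
a=cv2.resize(im[130:200,220:400],None,fx=4.4,fy=4.4,interpolation=cv2.INTER_CUBIC)
b=cv2.resize(im2[190:300,210:350],None,fx=2.5,fy=2.5,interpolation=cv2.INTER_CUBIC)
b=cv2.copyMakeBorder(b,0,0,0,a.shape[1]-b.shape[1],cv2.BORDER_CONSTANT)
cv2.imwrite("pics/c10.png",np.vstack([a,b]))
E
```

```text
turn first -0.0004 then x 133.6 y -8.6 z -290.5 pos [467.2  40.5 101.4] yaw 5.06
```

View pics/c10.png

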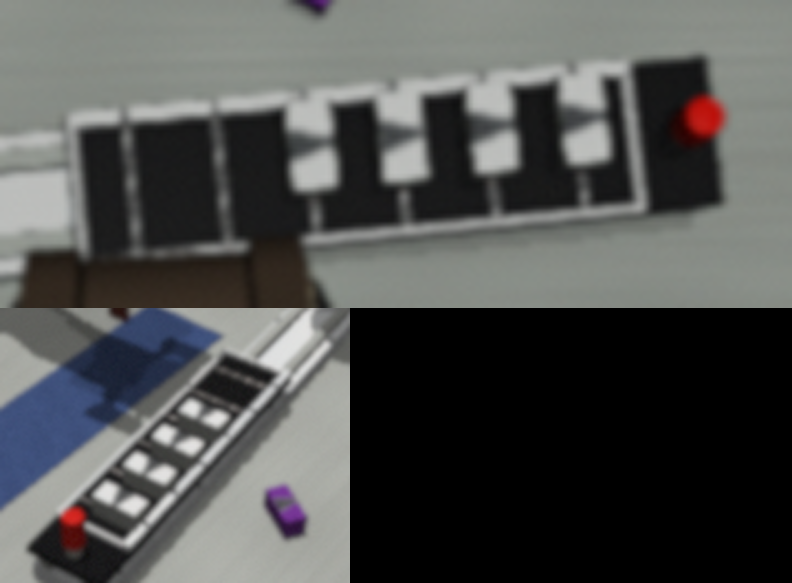

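All four blocks are in a row on lines 1–4, square and flush with the fence. Their crop columns are 312, 403, 493 and 585, each with its line stub showing below. Next is the knob.

Request:
servo_tool:
  deltas:
    - [[46,7,-20,-15,0,0,0],[46,14,-5,-32,0,0,0],[46,14,0,-32,0,0,0],[46,14,0,-32,0,0,0],[46,14,0,-32,0,0,0]]

```text
t: 33.35
eef_pos: [542.6, -98.7, 125.8]
eef_rot: [[0.996, 0.001, -0.087], [0.087, -0.001, 0.996], [0.001, -1.0, -0.001]]
contact_force: [0.3, 0.2, -0.2]
grip_width: 45.8
```

Request:
servo_tool:
  deltas:
    - [[46,14,0,-32,0,0,0],[46,14,0,-32,0,0,0],[46,14,0,-32,0,0,0],[46,14,0,-32,0,0,0],[46,14,0,-20,0,0,0]]

```text
t: 33.85
eef_pos: [624.3, -242.3, 125.5]
eef_rot: [[0.996, -0.0, -0.085], [0.085, -0.002, 0.996], [-0.0, -1.0, -0.002]]
contact_force: [0.9, 0.6, 0.3]
grip_width: 46.4
```

Request:
servo_tool:
  deltas:
    - [[46,0,0,0,0,0,0],[46,0,0,0,0,0,0]]

```text
t: 34.05
eef_pos: [623.7, -238.5, 124.9]
eef_rot: [[0.996, -0.001, -0.087], [0.087, -0.0, 0.996], [-0.001, -1.0, -0.0]]
contact_force: [-0.2, 0.3, -0.5]
grip_width: 46.5
```

```bash
python3 - <<'E'
from h import *
to(626.3,-236.3,63,5.08)
E
```

```text
turn first -0.0017 then x 2.8 y 61.9 z 1.9 pos [ 623.7 -238.5  124.9] yaw 4.98
```

Request:
servo_tool:
  deltas:
    - [[46,2.5,20,1,0,0,0],[46,0,25,0,0,0,0],[46,0,16,0,0,0,0],[46,0,0,0,0,0,0],[46,0,0,0,0,0,0]]

```text
t: 34.55
eef_pos: [626.3, -235.7, 65.0]
eef_rot: [[0.996, -0.0, -0.089], [0.089, 0.0, 0.996], [-0.0, -1.0, 0.0]]
contact_force: [-1.1, 0.2, 0.2]
grip_width: 46.2
```

Request:
servo_tool:
  deltas:
    - [[30,0,0,0,0,0,0],[10,0,0,0,0,0,0],[10,0,0,0,0,0,0],[10,0,0,0,0,0,0],[10,0,0,0,0,0,0]]

```text
t: 35.05
eef_pos: [626.7, -236.1, 65.3]
eef_rot: [[0.996, 0.001, -0.089], [0.089, -0.0, 0.996], [0.001, -1.0, -0.0]]
contact_force: [0.4, 0.0, 4.2]
grip_width: 21.1
```

Request:
servo_tool:
  deltas:
    - [[10,0,0,1,0,0,0],[10,0,0,2,0,0,0],[10,0,0,4,0,0,0],[10,0,0,6,0,0,0],[10,0,0,7,0,0,0]]

```text
t: 35.55
eef_pos: [625.0, -216.7, 65.3]
eef_rot: [[0.996, 0.001, -0.088], [0.088, -0.001, 0.996], [0.001, -1.0, -0.001]]
contact_force: [-0.1, -2.5, 6.5]
grip_width: 21.4
```

Speed is 70–90 mm/s. About 19 mm is done and about 300 mm remain.

Request:
servo_tool:
  deltas:
    - [[10,0,0,8,0,0,0],[10,0,0,9,0,0,0],[10,0,0,9,0,0,0],[10,0,0,9,0,0,0],[10,0,0,9,0,0,0]]

```text
t: 36.05
eef_pos: [621.1, -172.5, 65.3]
eef_rot: [[0.996, 0.001, -0.088], [0.088, -0.001, 0.996], [0.001, -1.0, -0.001]]
contact_force: [-0.9, -3.0, 6.8]
grip_width: 21.2
```

Request:
servo_tool:
  deltas:
    - [[10,0,0,9,0,0,0],[10,0,0,9,0,0,0],[10,0,0,9,0,0,0],[10,0,0,9,0,0,0],[10,0,0,9,0,0,0]]

```text
t: 36.55
eef_pos: [617.1, -127.6, 65.3]
eef_rot: [[0.996, 0.001, -0.088], [0.088, -0.001, 0.996], [0.001, -1.0, -0.001]]
contact_force: [-0.2, -2.5, 7.2]
grip_width: 21.4
```

Request:
servo_tool:
  deltas:
    - [[10,0,0,9,0,0,0],[10,0,0,9,0,0,0],[10,0,0,9,0,0,0],[10,0,0,9,0,0,0],[10,0,0,9,0,0,0]]

```text
t: 37.05
eef_pos: [613.1, -82.7, 65.3]
eef_rot: [[0.996, 0.001, -0.088], [0.088, -0.001, 0.996], [0.001, -1.0, -0.001]]
contact_force: [0.3, -2.4, 5.8]
grip_width: 21.4
```

Request:
servo_tool:
  deltas:
    - [[10,0,0,9,0,0,0],[10,0,0,9,0,0,0],[10,0,0,9,0,0,0],[10,0,0,9,0,0,0],[10,0,0,9,0,0,0]]

```text
t: 37.55
eef_pos: [609.1, -37.9, 65.3]
eef_rot: [[0.996, 0.001, -0.088], [0.088, -0.001, 0.996], [0.001, -1.0, -0.001]]
contact_force: [0.5, -2.3, 7.6]
grip_width: 21.7
```

Request:
servo_tool:
  deltas:
    - [[10,0,0,9,0,0,0],[10,0,0,9,0,0,0],[10,0,0,9,0,0,0],[10,0,0,9,0,0,0],[10,0,0,9,0,0,0]]

```text
t: 38.05
eef_pos: [605.1, 7.0, 65.3]
eef_rot: [[0.996, 0.001, -0.088], [0.088, -0.0, 0.996], [0.001, -1.0, -0.001]]
contact_force: [0.8, -3.4, 7.3]
grip_width: 21.5
```

Request:
servo_tool:
  deltas:
    - [[10,0,0,8,0,0,0],[10,0,0,8,0,0,0],[10,0,0,7,0,0,0],[10,0,0,6,0,0,0],[10,0,0,6,0,0,0]]

```text
t: 38.55
eef_pos: [602.0, 42.0, 65.3]
eef_rot: [[0.996, 0.001, -0.089], [0.089, -0.0, 0.996], [0.001, -1.0, -0.0]]
contact_force: [0.7, -2.4, 7.1]
grip_width: 21.3
```

Request:
servo_tool:
  deltas:
    - [[10,0,0,5,0,0,0],[10,0,0,5,0,0,0],[10,0,0,5,0,0,0],[10,0,0,4,0,0,0],[10,0,0,4,0,0,0]]

```text
t: 39.05
eef_pos: [599.9, 64.9, 65.3]
eef_rot: [[0.996, 0.001, -0.089], [0.089, -0.0, 0.996], [0.001, -1.0, -0.0]]
contact_force: [-0.1, -3.0, 8.4]
grip_width: 21.7
```

Request:
servo_tool:
  deltas:
    - [[10,0,0,4,0,0,0],[10,0,0,3,0,0,0],[10,0,0,2,0,0,0],[10,0,0,2,0,0,0],[10,0,0,1,0,0,0]]

```text
t: 39.55
eef_pos: [598.9, 77.0, 65.3]
eef_rot: [[0.996, 0.001, -0.089], [0.089, 0.0, 0.996], [0.001, -1.0, 0.0]]
contact_force: [0.0, -1.4, 7.4]
grip_width: 21.6
```

Request:
servo_tool:
  deltas:
    - [[10,0,0,1,0,0,0],[10,0,0,1,0,0,0],[10,0,0,1,0,0,0],[10,0,0,1,0,0,0],[10,0,0,1,0,0,0]]

```text
t: 40.05
eef_pos: [598.4, 81.7, 65.3]
eef_rot: [[0.996, 0.001, -0.089], [0.089, 0.0, 0.996], [0.001, -1.0, -0.0]]
contact_force: [-0.1, -2.3, 7.6]
grip_width: 22.0
```

Request:
servo_tool:
  deltas:
    - [[10,0,0,1,0,0,0],[10,0,0,1,0,0,0],[10,0,0,1,0,0,0]]

```text
t: 40.35
eef_pos: [598.4, 82.6, 65.3]
eef_rot: [[0.996, 0.001, -0.087], [0.087, -0.002, 0.996], [0.001, -1.0, -0.002]]
contact_force: [0.1, -8.8, 7.4]
grip_width: 21.3
```

Request:
servo_tool:
  deltas:
    - [[10,0,0,1,0,0,0],[10,0,0,0,0,0,0]]

```text
t: 40.55
eef_pos: [598.4, 82.6, 65.3]
eef_rot: [[0.996, 0.001, -0.086], [0.086, -0.003, 0.996], [0.001, -1.0, -0.003]]
contact_force: [0.8, -8.3, 7.3]
grip_width: 21.4
```

Request:
servo_tool:
  deltas:
    - [[10,0,0,-1,0,0,0],[10,0,0,-1,0,0,0],[46,0,0,0,0,0,0],[46,0,0,0,0,0,0],[46,0,0,0,0,0,0]]

```text
t: 41.05
eef_pos: [597.2, 84.5, 64.1]
eef_rot: [[0.996, -0.001, -0.089], [0.089, 0.0, 0.996], [-0.001, -1.0, 0.0]]
contact_force: [-1.0, 0.2, 0.4]
grip_width: 41.7
```

Request:
servo_tool:
  deltas:
    - [[46,0,0,0,0,0,0],[46,0,-20,0,0,0,0],[46,0,-30,0,0,0,0],[20,-30,0,-20,0,0,0],[0,-30,0,-40,0,0,0]]

```text
t: 41.55
eef_pos: [543.6, 21.6, 115.0]
eef_rot: [[0.996, 0.001, -0.095], [0.095, 0.002, 0.996], [0.002, -1.0, 0.001]]
contact_force: [0.5, -1.1, -0.6]
grip_width: 33.5
```

Request:
servo_tool:
  deltas:
    - [[0,-15,0,-45,0,0,0],[0,-15,0,-45,0,0,0],[0,0,0,-45,0,0,0],[0,0,0,-45,0,0,0],[0,0,0,-40,0,0,0]]

```text
t: 42.05
eef_pos: [532.8, -205.1, 114.8]
eef_rot: [[0.996, 0.0, -0.088], [0.088, -0.0, 0.996], [0.0, -1.0, -0.0]]
contact_force: [0.4, 0.1, 0.5]
grip_width: 0.3
```

Request:
servo_tool:
  deltas:
    - [[0,0,0,0,0,0,0],[0,0,0,0,0,0,0]]

```text
t: 42.25
eef_pos: [532.7, -203.8, 114.3]
eef_rot: [[0.996, -0.001, -0.086], [0.086, 0.0, 0.996], [-0.001, -1.0, 0.0]]
contact_force: [-0.3, -0.0, 0.4]
grip_width: 0.4
```

```bash
python3 - <<'E'
from h import *
im,k=grab("top");im2,k2=grab("scene")
to(484,-416,60,5.08)
for i,kk in((im,k),(im2,k2)):
    for c in blobs(masks(i)["green"],15):print(ray(kk,[(c.min(0)+c.max(0))/2],25),c.min(0),c.max(0))
    for c in blobs(masks(i)["red"],15):print("knob",ray(kk,[c.mean(0)],94))
a=cv2.resize(im[130:210,90:310],None,fx=3.5,fy=3.5,interpolation=cv2.INTER_CUBIC)
b=cv2.resize(im2[140:290,210:410],None,fx=2,fy=2,interpolation=cv2.INTER_CUBIC)
b=cv2.copyMakeBorder(b,0,0,0,a.shape[1]-b.shape[1],cv2.BORDER_CONSTANT)
cv2.imwrite("pics/c11.png",np.vstack([a,b]))
E
```

```text
turn first 0.0016 then x -67.9 y 54.3 z -209.3 pos [ 533.1 -201.5  114.3] yaw 5.17
knob [[597.24779181  82.64874828]]
[[ 492.35003046 -422.7478386 ]] [131 310] [143 318]
knob [[603.26522768  81.3785185 ]]
```

View pics/c11.png

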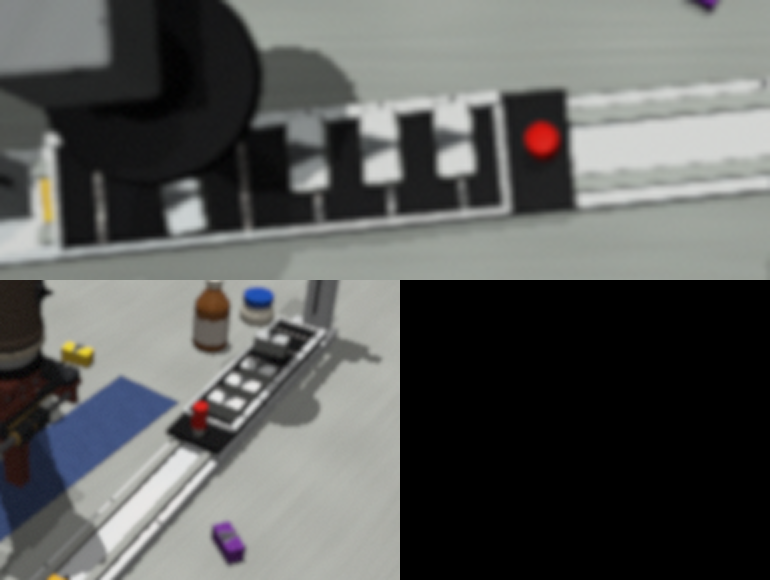

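The knob is home, reading 82.6 from both the arm and the image. But section 1, which was on line 4, has been knocked: it now lies beyond line 4, shifted toward the front lip, at top crop (184,207). I won't take the picture yet. I'll draw the carriage out, mend the row and slide it home again.

Request:
servo_tool:
  deltas:
    - [[46,5,0,40,0,0,0],[46,5,0,40,0,0,0],[46,10,0,45,0,0,0],[46,10,0,45,0,0,0],[46,15,0,45,0,0,0]]

```text
t: 42.85
eef_pos: [557.9, 18.9, 114.8]
eef_rot: [[0.996, -0.0, -0.091], [0.091, 0.001, 0.996], [-0.0, -1.0, 0.001]]
contact_force: [1.5, -0.6, 0.2]
grip_width: 36.9
```

Request:
servo_tool:
  deltas:
    - [[46,15,0,40,0,0,0],[46,20,0,20,0,0,0],[46,5,0,0,0,0,0],[46,0,0,0,0,0,0],[46,0,0,0,0,0,0]]

```text
t: 43.35
eef_pos: [592.5, 77.7, 114.5]
eef_rot: [[0.996, -0.001, -0.088], [0.088, -0.001, 0.996], [-0.001, -1.0, -0.001]]
contact_force: [0.6, 0.4, 0.6]
grip_width: 45.6
```

```bash
python3 - <<'E'
from h import *
to(598.4,82.6,64,5.08)
E
```

```text
turn first -0.0003 then x 6.3 y 50.5 z 4.4 pos [592.5  77.7 114.5] yaw 5.07
```

Lower onto the knob, grip, and draw out with the same gentle profile: about 320 mm, y from 82.6 to -236.3.

Request:
servo_tool:
  deltas:
    - [[46,6,0,4.5,0,0,0],[46,0,15,0,0,0,0],[46,0,20,0,0,0,0],[46,0,15,0,0,0,0],[46,0,0,0,0,0,0]]

```text
t: 43.85
eef_pos: [597.0, 82.8, 61.8]
eef_rot: [[0.996, -0.004, -0.088], [0.088, -0.001, 0.996], [-0.005, -1.0, -0.001]]
contact_force: [-0.5, -0.1, -0.2]
grip_width: 45.8
```

Request:
servo_tool:
  deltas:
    - [[30,0,0,0,0,0,0],[10,0,0,0,0,0,0],[10,0,0,0,0,0,0],[10,0,0,0,0,0,0],[10,0,0,0,0,0,0]]

```text
t: 44.35
eef_pos: [599.5, 82.7, 65.4]
eef_rot: [[0.996, 0.001, -0.088], [0.088, -0.0, 0.996], [0.001, -1.0, -0.0]]
contact_force: [0.4, -3.4, 2.8]
grip_width: 21.4
```

Request:
servo_tool:
  deltas:
    - [[10,0,0,-1,0,0,0],[10,0,0,-2,0,0,0],[10,0,0,-4,0,0,0],[10,0,0,-6,0,0,0],[10,0,0,-7,0,0,0]]

```text
t: 44.85
eef_pos: [601.1, 65.4, 65.4]
eef_rot: [[0.996, 0.001, -0.09], [0.09, 0.002, 0.996], [0.001, -1.0, 0.002]]
contact_force: [-0.7, 2.7, 5.9]
grip_width: 21.3
```

Request:
servo_tool:
  deltas:
    - [[10,0,0,-8,0,0,0],[10,0,0,-9,0,0,0],[10,0,0,-9,0,0,0],[10,0,0,-9,0,0,0],[10,0,0,-9,0,0,0]]

```text
t: 45.35
eef_pos: [605.0, 21.1, 65.4]
eef_rot: [[0.996, 0.001, -0.09], [0.09, 0.002, 0.996], [0.001, -1.0, 0.002]]
contact_force: [-0.9, 2.5, 6.0]
grip_width: 21.6
```

Request:
servo_tool:
  deltas:
    - [[10,0,0,-9,0,0,0],[10,0,0,-9,0,0,0],[10,0,0,-9,0,0,0],[10,0,0,-9,0,0,0],[10,0,0,-9,0,0,0]]

```text
t: 45.85
eef_pos: [609.0, -23.8, 65.4]
eef_rot: [[0.996, 0.001, -0.09], [0.09, 0.002, 0.996], [0.001, -1.0, 0.002]]
contact_force: [-1.5, 2.1, 6.5]
grip_width: 21.5
```

Request:
servo_tool:
  deltas:
    - [[10,0,0,-9,0,0,0],[10,0,0,-9,0,0,0],[10,0,0,-9,0,0,0],[10,0,0,-9,0,0,0],[10,0,0,-9,0,0,0]]

```text
t: 46.35
eef_pos: [613.0, -68.7, 65.4]
eef_rot: [[0.996, 0.001, -0.09], [0.09, 0.002, 0.996], [0.001, -1.0, 0.002]]
contact_force: [-1.9, 1.6, 7.2]
grip_width: 21.6
```

Request:
servo_tool:
  deltas:
    - [[10,0,0,-9,0,0,0],[10,0,0,-9,0,0,0],[10,0,0,-9,0,0,0],[10,0,0,-9,0,0,0],[10,0,0,-9,0,0,0]]

```text
t: 46.85
eef_pos: [617.0, -113.6, 65.4]
eef_rot: [[0.996, 0.001, -0.09], [0.09, 0.002, 0.996], [0.001, -1.0, 0.002]]
contact_force: [-1.2, 3.2, 6.7]
grip_width: 21.4
```

Request:
servo_tool:
  deltas:
    - [[10,0,0,-9,0,0,0],[10,0,0,-9,0,0,0],[10,0,0,-9,0,0,0],[10,0,0,-9,0,0,0],[10,0,0,-9,0,0,0]]

```text
t: 47.35
eef_pos: [621.0, -158.5, 65.4]
eef_rot: [[0.996, 0.001, -0.09], [0.09, 0.002, 0.996], [0.001, -1.0, 0.002]]
contact_force: [-2.4, 2.2, 7.5]
grip_width: 21.4
```

Request:
servo_tool:
  deltas:
    - [[10,0,0,-8,0,0,0],[10,0,0,-8,0,0,0],[10,0,0,-7,0,0,0],[10,0,0,-6,0,0,0],[10,0,0,-5,0,0,0]]

```text
t: 47.85
eef_pos: [624.1, -192.7, 65.4]
eef_rot: [[0.996, 0.001, -0.089], [0.089, 0.001, 0.996], [0.001, -1.0, 0.001]]
contact_force: [-1.9, 1.7, 7.1]
grip_width: 21.4
```

Request:
servo_tool:
  deltas:
    - [[10,0,0,-5,0,0,0],[10,0,0,-5,0,0,0],[10,0,0,-5,0,0,0],[10,0,0,-5,0,0,0],[10,0,0,-5,0,0,0]]

```text
t: 48.35
eef_pos: [626.3, -217.4, 65.4]
eef_rot: [[0.996, 0.001, -0.089], [0.089, 0.002, 0.996], [0.001, -1.0, 0.001]]
contact_force: [-2.2, 1.9, 7.2]
grip_width: 21.4
```

Request:
servo_tool:
  deltas:
    - [[10,0,0,-4,0,0,0],[10,0,0,-3,0,0,0],[10,0,0,-3,0,0,0],[10,0,0,-2,0,0,0],[10,0,0,-1,0,0,0]]

```text
t: 48.85
eef_pos: [627.4, -230.7, 65.4]
eef_rot: [[0.996, 0.001, -0.089], [0.089, 0.001, 0.996], [0.001, -1.0, 0.001]]
contact_force: [-2.5, 1.2, 7.5]
grip_width: 21.4
```

Request:
servo_tool:
  deltas:
    - [[10,0,0,-1,0,0,0],[10,0,0,-1,0,0,0],[10,0,0,-1,0,0,0],[10,0,0,-1,0,0,0],[10,0,0,-1,0,0,0]]

```text
t: 49.35
eef_pos: [627.9, -235.3, 65.4]
eef_rot: [[0.996, 0.001, -0.089], [0.089, 0.001, 0.996], [0.001, -1.0, 0.001]]
contact_force: [-0.5, 1.7, 7.3]
grip_width: 21.7
```

Request:
servo_tool:
  deltas:
    - [[10,0,0,-1,0,0,0],[10,0,0,-1,0,0,0],[10,0,0,-1,0,0,0]]

```text
t: 49.65
eef_pos: [627.9, -236.1, 65.4]
eef_rot: [[0.996, -0.0, -0.09], [0.09, 0.004, 0.996], [-0.0, -1.0, 0.004]]
contact_force: [-4.6, 9.0, 11.2]
grip_width: 21.6
```

Request:
servo_tool:
  deltas:
    - [[10,0,0,1,0,0,0],[10,0,0,1,0,0,0],[46,0,0,0,0,0,0],[46,0,0,0,0,0,0],[46,0,0,0,0,0,0]]

```text
t: 50.15
eef_pos: [627.4, -237.1, 64.3]
eef_rot: [[0.996, -0.0, -0.089], [0.089, 0.0, 0.996], [-0.0, -1.0, 0.0]]
contact_force: [-0.3, -0.3, 0.4]
grip_width: 42.0
```

Request:
servo_tool:
  deltas:
    - [[46,0,0,0,0,0,0],[46,0,-20,0,0,0,0],[46,0,-30,0,0,0,0],[46,-20,0,0,0,0,0],[46,-20,0,0,0,0,0]]

```text
t: 50.65
eef_pos: [588.0, -241.0, 115.4]
eef_rot: [[0.996, 0.002, -0.089], [0.089, -0.001, 0.996], [0.002, -1.0, -0.001]]
contact_force: [-0.4, -0.6, -0.1]
grip_width: 46.0
```

```bash
python3 - <<'E'
from h import *
im,k=grab("top");im2,k2=grab("scene")
to(620,-236.3)
d=np.array([-.0885,.9961]);ex=np.array([.9961,.0885])
m=np.zeros(im.shape[:2],np.uint8)
q=np.array([s*d+u*ex for s,u in((-255,568),(35,568),(35,635),(-255,635))])
for z,n in((71,"sec"),):
    pq=proj(k,np.c_[q,np.full(4,float(z))]);cv2.fillPoly(m,[pq.astype(np.int32)],1)
mm=cv2.morphologyEx(((im.min(2)>100)&(m>0)).astype(np.uint8),cv2.MORPH_CLOSE,np.ones((5,5)))
for c in blobs(mm,40):
    r=rect(ray(k,c,71));print(c.mean(0).round(),"s,u",(r[0]@d).round(1),(r[0]@ex).round(1),[np.round(x,1) for x in r])
a=cv2.resize(im[130:200,220:400],None,fx=4.4,fy=4.4,interpolation=cv2.INTER_CUBIC)
b=cv2.resize(im2[180:300,220:360],None,fx=2.2,fy=2.2,interpolation=cv2.INTER_CUBIC)
b=cv2.copyMakeBorder(b,0,0,0,a.shape[1]-b.shape[1],cv2.BORDER_CONSTANT)
cv2.imwrite("pics/c12.png",np.vstack([a,b]))
E
```

```text
turn first -0.0 then x 35.0 y 0.0 z 2.6 pos [ 585.4 -241.9  114.9] yaw 4.96
[276. 172.] s,u -42.5 591.9 [array([593.3,  10. ]), np.float64(49.9), np.float64(27.4), np.float64(12.1)]
[309. 156.] s,u -109.4 605.9 [array([613.2, -55.4]), np.float64(289.9), np.float64(63.5), np.float64(-84.7)]
```

View pics/c12.png

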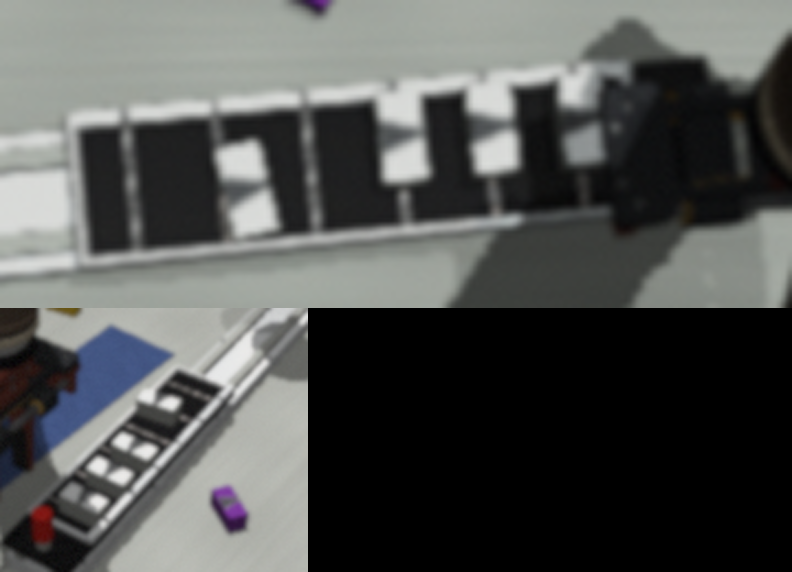

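Section 1 lies flat on the bed near the lip, at (593,10) with yaw about 12°. Blocks 1–3 are fine. I'll re-grasp section 1.

Request:
servo_tool:
  deltas:
    - [[46,0,0,0,0,-0.123,0],[46,8.6,0,30,0,0,0],[46,8.6,0,36,0,0,0],[46,8.6,0,36,0,0,0],[46,8.6,0,36,0,0,0]]

```text
t: 51.25
eef_pos: [593.0, -97.1, 114.5]
eef_rot: [[0.978, 0.0, -0.21], [0.21, 0.0, 0.978], [0.0, -1.0, 0.0]]
contact_force: [0.1, 0.9, 0.2]
grip_width: 45.9
```

Request:
servo_tool:
  deltas:
    - [[46,8.6,0,36,0,0,0],[46,8.6,0,36,0,0,0],[46,8.6,0,34,0,0,0],[46,0,0,0,0,0,0],[46,0,0,0,0,0,0]]

```text
t: 51.75
eef_pos: [595.7, 11.7, 114.4]
eef_rot: [[0.977, -0.0, -0.213], [0.213, 0.0, 0.977], [-0.0, -1.0, 0.0]]
contact_force: [-0.3, -1.3, -0.4]
grip_width: 45.8
```

```bash
python3 - <<'E'
from h import *
to(593.3,10,51,12.1)
E
```

```text
turn first 0.0032 then x -2.7 y 63.4 z -1.2 pos [595.7  11.7 114.4] yaw 12.29
```

Request:
servo_tool:
  deltas:
    - [[46,-2,20,-1.5,0,0,0],[46,0,25,0,0,0,0],[46,0,12,0,0,0,0],[46,0,5.5,0,0,0,0],[46,0,0,0,0,0,0]]

```text
t: 52.25
eef_pos: [593.5, 7.6, 51.7]
eef_rot: [[0.978, -0.001, -0.209], [0.209, -0.0, 0.978], [-0.001, -1.0, -0.0]]
contact_force: [-0.8, 0.2, 0.6]
grip_width: 45.7
```

Request:
servo_tool:
  deltas:
    - [[10,0,0,0,0,0,0],[10,0,0,0,0,0,0],[10,0,0,0,0,0,0],[10,0,0,0,0,0,0],[10,0,0,0,0,0,0]]

```text
t: 52.75
eef_pos: [594.1, 8.7, 52.9]
eef_rot: [[0.978, 0.001, -0.21], [0.21, 0.0, 0.978], [0.001, -1.0, 0.0]]
contact_force: [-0.7, 1.0, 5.3]
grip_width: 23.6
```

Request:
servo_tool:
  deltas:
    - [[10,0,-5,0,0,0,0],[10,0,-8,0,0,0,0],[10,0,-7,0,0,0.123,0],[10,0,0,0,0,0,0],[10,0,0,0,0,0,0]]

```text
t: 53.25
eef_pos: [593.4, 8.5, 72.2]
eef_rot: [[0.996, -0.0, -0.092], [0.092, -0.0, 0.996], [-0.0, -1.0, -0.0]]
contact_force: [-0.0, 0.1, -2.6]
grip_width: 23.9
```

```bash
python3 - <<'E'
from h import *
d=np.array([-.0885,.9961]);ex=np.array([.9961,.0885])
m=-80.6*d+606*ex
to(*m,60,5.08)
E
```

```text
turn first 0.0034 then x 14.1 y 12.2 z -36.6 pos [593.4   8.5  72.2] yaw 5.28
```

Request:
servo_tool:
  deltas:
    - [[10,5,0,-12,0,0.0034,0],[10,5,0,-12,0,0,0],[10,4,0,-12.5,0,0,0],[10,0,9,0,0,0,0],[10,0,0,0,0,0,0]]

```text
t: 53.75
eef_pos: [609.7, -27.5, 61.5]
eef_rot: [[0.996, -0.002, -0.084], [0.084, -0.0, 0.996], [-0.002, -1.0, 0.0]]
contact_force: [-0.8, 0.4, -1.6]
grip_width: 23.4
```

Request:
servo_tool:
  deltas:
    - [[10,0,0,0,0,0,0],[10,0,0,0,0,0,0]]

```text
t: 53.95
eef_pos: [610.5, -26.1, 62.9]
eef_rot: [[0.996, -0.0, -0.086], [0.086, 0.0, 0.996], [-0.0, -1.0, 0.0]]
contact_force: [0.3, 0.4, -1.4]
grip_width: 23.9
```

```bash
python3 - <<'E'
from h import *
d=np.array([-.0885,.9961]);ex=np.array([.9961,.0885])
m=-80.6*d+606*ex
to(*m,52.9,5.08)
E
```

```text
turn first -0.0025 then x 0.3 y 10.0 z -0.6 pos [610.5 -26.1  62.9] yaw 4.94
```

Request:
servo_tool:
  deltas:
    - [[10,0,4,-0.5,0,-0.0025,0],[10,0,3,0,0,0,0],[10,0,2,0,0,0,0],[10,0,0,0,0,0,0]]

```text
t: 54.35
eef_pos: [610.4, -27.1, 53.7]
eef_rot: [[0.996, -0.001, -0.088], [0.088, 0.0, 0.996], [-0.001, -1.0, 0.0]]
contact_force: [-0.2, -0.3, -2.4]
grip_width: 23.7
```

Request:
servo_tool:
  deltas:
    - [[10,2,0,0,0,0,0],[10,2,0,0,0,0,0],[10,2,0,0,0,0,0],[10,1,0,0,0,0,0]]

```text
t: 54.75
eef_pos: [618.1, -26.5, 54.2]
eef_rot: [[0.996, 0.0, -0.088], [0.088, 0.0, 0.996], [0.0, -1.0, -0.0]]
contact_force: [0.2, 0.3, -1.4]
grip_width: 23.8
```

Request:
servo_tool:
  deltas:
    - [[10,1,1.5,0,0,0,0],[10,0,0,0,0,0,0]]

```text
t: 54.95
eef_pos: [618.7, -26.5, 53.0]
eef_rot: [[0.996, -0.0, -0.088], [0.088, 0.0, 0.996], [0.0, -1.0, 0.0]]
contact_force: [-1.5, 0.5, 1.7]
grip_width: 23.9
```

Request:
servo_tool:
  deltas:
    - [[10,1,0,0,0,0,0],[10,0,0,0,0,0,0]]

```text
t: 55.15
eef_pos: [618.8, -26.5, 53.0]
eef_rot: [[0.996, -0.002, -0.088], [0.088, 0.0, 0.996], [-0.002, -1.0, 0.0]]
contact_force: [-5.1, 0.0, 6.0]
grip_width: 23.9
```

Request:
servo_tool:
  deltas:
    - [[10,1,0.5,0,0,0,0],[10,1,0,0,0,0,0]]

```text
t: 55.35
eef_pos: [618.8, -26.5, 52.9]
eef_rot: [[0.996, -0.006, -0.087], [0.087, 0.001, 0.996], [-0.005, -1.0, 0.001]]
contact_force: [-16.4, 0.2, 19.5]
grip_width: 23.9
```

Request:
servo_tool:
  deltas:
    - [[10,0.5,0,0,0,0,0],[10,0,0,0,0,0,0]]

```text
t: 55.55
eef_pos: [618.8, -26.5, 52.9]
eef_rot: [[0.996, -0.006, -0.087], [0.087, 0.001, 0.996], [-0.006, -1.0, 0.001]]
contact_force: [-15.7, 0.1, 18.4]
grip_width: 23.6
```

Request:
servo_tool:
  deltas:
    - [[10,-1.5,-0.5,0,0,0,0],[38,0,0,0,0,0,0],[38,0,0,0,0,0,0],[38,0,0,0,0,0,0],[38,0,0,0,0,0,0]]

```text
t: 56.05
eef_pos: [620.9, -26.3, 52.5]
eef_rot: [[0.996, 0.0, -0.088], [0.088, -0.0, 0.996], [0.0, -1.0, -0.0]]
contact_force: [0.5, 0.1, -1.0]
grip_width: 37.9
```

Request:
servo_tool:
  deltas:
    - [[38,-1,-15,0,0,0,0],[38,0,-35,0,0,0,0],[46,-35,0,10,0,0,0],[46,-40,0,20,0,0,0],[46,-40,0,20,0,0,0]]

```text
t: 56.55
eef_pos: [499.9, 13.3, 103.7]
eef_rot: [[0.996, 0.002, -0.087], [0.087, 0.0, 0.996], [0.002, -1.0, 0.0]]
contact_force: [-0.5, 0.2, 0.4]
grip_width: 46.5
```

Request:
servo_tool:
  deltas:
    - [[46,-30,0,30,0,0,0],[46,0,0,0,0,0,0],[46,0,0,0,0,0,0]]

```text
t: 56.85
eef_pos: [468.8, 41.3, 103.9]
eef_rot: [[0.996, 0.002, -0.09], [0.09, 0.001, 0.996], [0.002, -1.0, 0.001]]
contact_force: [0.3, -0.7, -0.5]
grip_width: 46.0
```

```bash
python3 - <<'E'
from h import *
im,k=grab("top");im2,k2=grab("scene")
to(626.5,-236.3,125,5.08)
a=cv2.resize(im[130:200,220:400],None,fx=4.4,fy=4.4,interpolation=cv2.INTER_CUBIC)
b=cv2.resize(im2[190:300,210:350],None,fx=2.5,fy=2.5,interpolation=cv2.INTER_CUBIC)
b=cv2.copyMakeBorder(b,0,0,0,a.shape[1]-b.shape[1],cv2.BORDER_CONSTANT)
cv2.imwrite("pics/c13.png",np.vstack([a,b]))
E
```

```text
turn first -0.0013 then x 131.7 y -21.5 z -289.2 pos [469.8  40.1 103.5] yaw 5.01
```

View pics/c13.png

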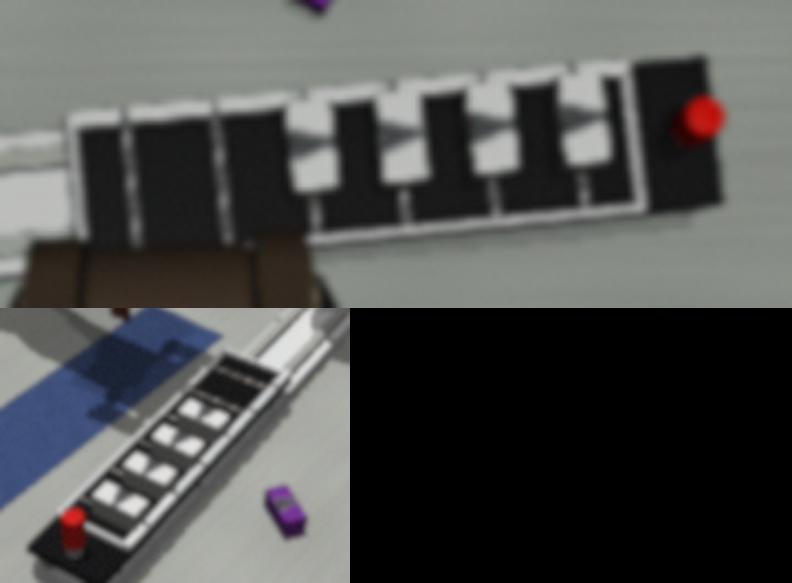

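The row is whole again, matching the earlier check. Repeating the slide home.

Request:
servo_tool:
  deltas:
    - [[46,7,-20,-15,0,-0.0013,0],[46,14,0,-32,0,0,0],[46,14,0,-32,0,0,0],[46,14,0,-32,0,0,0],[46,14,0,-32,0,0,0]]

```text
t: 57.45
eef_pos: [545.2, -99.1, 122.8]
eef_rot: [[0.996, 0.001, -0.088], [0.088, -0.001, 0.996], [0.001, -1.0, -0.001]]
contact_force: [-0.3, 0.7, 0.0]
grip_width: 45.9
```

Request:
servo_tool:
  deltas:
    - [[46,14,0,-32,0,0,0],[46,14,0,-32,0,0,0],[46,14,0,-32,0,0,0],[46,14,0,-32,0,0,0],[46,12,0,-18,0,0,0]]

```text
t: 57.95
eef_pos: [624.9, -241.0, 122.5]
eef_rot: [[0.996, -0.0, -0.085], [0.085, -0.002, 0.996], [-0.0, -1.0, -0.002]]
contact_force: [-0.2, -0.1, 0.3]
grip_width: 46.1
```

Request:
servo_tool:
  deltas:
    - [[46,0,0,0,0,0,0],[46,0,0,0,0,0,0],[46,0,0,0,0,0,0]]

```text
t: 58.25
eef_pos: [624.1, -235.0, 122.3]
eef_rot: [[0.996, -0.001, -0.089], [0.089, 0.001, 0.996], [-0.001, -1.0, 0.001]]
contact_force: [0.4, -0.0, -0.1]
grip_width: 45.8
```

```bash
python3 - <<'E'
from h import *
to(626.5,-236.3,64,5.08)
E
```

```text
turn first 0.0008 then x 2.3 y 58.3 z -1.5 pos [ 624.1 -235.   122.3] yaw 5.13
```

Request:
servo_tool:
  deltas:
    - [[46,2,20,-1,0,0,0],[46,0,22,0,0,0,0],[46,0,15,0,0,0,0],[46,0,0,0,0,0,0],[46,0,0,0,0,0,0]]

```text
t: 58.75
eef_pos: [626.6, -236.1, 66.0]
eef_rot: [[0.996, -0.0, -0.09], [0.09, 0.0, 0.996], [-0.0, -1.0, 0.0]]
contact_force: [0.2, 0.6, -0.4]
grip_width: 45.8
```

Request:
servo_tool:
  deltas:
    - [[30,0,0,0,0,0,0],[10,0,0,0,0,0,0],[10,0,0,0,0,0,0],[10,0,0,0,0,0,0],[10,0,0,0,0,0,0]]

```text
t: 59.25
eef_pos: [626.8, -236.1, 66.3]
eef_rot: [[0.996, 0.001, -0.089], [0.089, 0.001, 0.996], [0.001, -1.0, 0.0]]
contact_force: [-1.4, 1.4, 5.2]
grip_width: 21.6
```

Request:
servo_tool:
  deltas:
    - [[10,0,0,1,0,0,0],[10,0,0,2,0,0,0],[10,0,0,4,0,0,0],[10,0,0,6,0,0,0],[10,0,0,7,0,0,0]]

```text
t: 59.75
eef_pos: [625.1, -217.2, 66.2]
eef_rot: [[0.996, 0.001, -0.088], [0.088, -0.001, 0.996], [0.001, -1.0, -0.001]]
contact_force: [-0.9, -2.6, 6.7]
grip_width: 21.4
```

Request:
servo_tool:
  deltas:
    - [[10,0,0,8,0,0,0],[10,0,0,9,0,0,0],[10,0,0,9,0,0,0],[10,0,0,9,0,0,0],[10,0,0,9,0,0,0]]

```text
t: 60.25
eef_pos: [621.2, -173.0, 66.2]
eef_rot: [[0.996, 0.001, -0.089], [0.089, -0.001, 0.996], [0.001, -1.0, -0.001]]
contact_force: [1.5, -2.6, 5.8]
grip_width: 21.1
```

Request:
servo_tool:
  deltas:
    - [[10,0,0,9,0,0,0],[10,0,0,9,0,0,0],[10,0,0,9,0,0,0],[10,0,0,9,0,0,0],[10,0,0,9,0,0,0]]

```text
t: 60.75
eef_pos: [617.2, -128.1, 66.2]
eef_rot: [[0.996, 0.001, -0.089], [0.089, -0.001, 0.996], [0.001, -1.0, -0.001]]
contact_force: [-0.0, -2.7, 6.2]
grip_width: 21.5
```

Request:
servo_tool:
  deltas:
    - [[10,0,0,9,0,0,0],[10,0,0,9,0,0,0],[10,0,0,9,0,0,0],[10,0,0,9,0,0,0],[10,0,0,9,0,0,0]]

```text
t: 61.25
eef_pos: [613.2, -83.2, 66.2]
eef_rot: [[0.996, 0.001, -0.089], [0.089, -0.001, 0.996], [0.001, -1.0, -0.001]]
contact_force: [-0.5, -2.3, 7.1]
grip_width: 21.5
```

Request:
servo_tool:
  deltas:
    - [[10,0,0,9,0,0,0],[10,0,0,9,0,0,0],[10,0,0,9,0,0,0],[10,0,0,9,0,0,0],[10,0,0,9,0,0,0]]

```text
t: 61.75
eef_pos: [609.2, -38.4, 66.2]
eef_rot: [[0.996, 0.001, -0.089], [0.089, -0.001, 0.996], [0.001, -1.0, -0.001]]
contact_force: [0.0, -3.5, 6.2]
grip_width: 21.4
```

Request:
servo_tool:
  deltas:
    - [[10,0,0,9,0,0,0],[10,0,0,9,0,0,0],[10,0,0,9,0,0,0],[10,0,0,9,0,0,0],[10,0,0,9,0,0,0]]

```text
t: 62.25
eef_pos: [605.2, 6.5, 66.2]
eef_rot: [[0.996, 0.001, -0.089], [0.089, -0.0, 0.996], [0.001, -1.0, -0.001]]
contact_force: [0.6, -3.7, 7.2]
grip_width: 21.4
```

Request:
servo_tool:
  deltas:
    - [[10,0,0,8,0,0,0],[10,0,0,8,0,0,0],[10,0,0,7,0,0,0],[10,0,0,6,0,0,0],[10,0,0,6,0,0,0]]

```text
t: 62.75
eef_pos: [602.1, 41.5, 66.2]
eef_rot: [[0.996, 0.001, -0.089], [0.089, -0.0, 0.996], [0.001, -1.0, -0.0]]
contact_force: [0.7, -2.4, 6.9]
grip_width: 21.3
```

Request:
servo_tool:
  deltas:
    - [[10,0,0,5,0,0,0],[10,0,0,5,0,0,0],[10,0,0,5,0,0,0],[10,0,0,4,0,0,0],[10,0,0,4,0,0,0]]

```text
t: 63.25
eef_pos: [600.1, 64.4, 66.2]
eef_rot: [[0.996, 0.001, -0.089], [0.089, -0.0, 0.996], [0.001, -1.0, -0.0]]
contact_force: [1.5, -2.9, 7.6]
grip_width: 21.7
```

Request:
servo_tool:
  deltas:
    - [[10,0,0,4,0,0,0],[10,0,0,3,0,0,0],[10,0,0,2,0,0,0],[10,0,0,2,0,0,0],[10,0,0,1,0,0,0]]

```text
t: 63.75
eef_pos: [599.0, 76.5, 66.2]
eef_rot: [[0.996, 0.001, -0.089], [0.089, 0.0, 0.996], [0.001, -1.0, -0.0]]
contact_force: [0.5, -1.3, 7.8]
grip_width: 21.2
```

Request:
servo_tool:
  deltas:
    - [[10,0,0,1,0,0,0],[10,0,0,1,0,0,0],[10,0,0,1,0,0,0],[10,0,0,1,0,0,0],[10,0,0,1,0,0,0]]

```text
t: 64.25
eef_pos: [598.6, 81.2, 66.2]
eef_rot: [[0.996, 0.001, -0.089], [0.089, -0.0, 0.996], [0.001, -1.0, -0.0]]
contact_force: [0.4, -2.0, 7.7]
grip_width: 21.6
```

Request:
servo_tool:
  deltas:
    - [[10,0,0,1,0,0,0],[10,0,0,1,0,0,0]]

```text
t: 64.45
eef_pos: [598.4, 82.7, 66.2]
eef_rot: [[0.996, 0.001, -0.089], [0.089, -0.001, 0.996], [0.001, -1.0, -0.001]]
contact_force: [0.1, -4.9, 7.1]
grip_width: 21.9
```

Request:
servo_tool:
  deltas:
    - [[10,0,0,1,0,0,0],[10,0,0,0.5,0,0,0],[10,0,0,0,0,0,0]]

```text
t: 64.75
eef_pos: [598.4, 82.7, 66.2]
eef_rot: [[0.996, 0.001, -0.088], [0.088, -0.002, 0.996], [0.001, -1.0, -0.002]]
contact_force: [0.8, -6.6, 7.4]
grip_width: 21.0
```

Request:
servo_tool:
  deltas:
    - [[10,0,0,-1,0,0,0],[10,0,0,-0.5,0,0,0],[46,0,0,0,0,0,0],[46,0,0,0,0,0,0],[46,0,0,0,0,0,0]]

```text
t: 65.25
eef_pos: [597.2, 83.8, 65.1]
eef_rot: [[0.996, -0.001, -0.09], [0.09, 0.0, 0.996], [-0.001, -1.0, 0.0]]
contact_force: [0.4, -0.3, -0.4]
grip_width: 42.1
```

Request:
servo_tool:
  deltas:
    - [[46,0,0,0,0,0,0],[46,0,-20,0,0,0,0],[46,0,-30,0,0,0,0],[20,-30,0,-20,0,0,0],[0,-30,0,-40,0,0,0]]

```text
t: 65.75
eef_pos: [543.6, 20.9, 116.0]
eef_rot: [[0.995, 0.001, -0.095], [0.095, 0.001, 0.995], [0.002, -1.0, 0.001]]
contact_force: [0.5, -0.9, -0.2]
grip_width: 33.2
```

Request:
servo_tool:
  deltas:
    - [[0,-10,0,-45,0,0,0],[0,-10,0,-45,0,0,0],[0,0,0,-20,0,0,0],[0,0,0,0,0,0,0],[0,0,0,0,0,0,0]]

```text
t: 66.25
eef_pos: [533.3, -92.7, 115.5]
eef_rot: [[0.996, -0.0, -0.088], [0.088, 0.001, 0.996], [-0.0, -1.0, 0.001]]
contact_force: [0.7, 0.3, -0.4]
grip_width: 0.7
```

```bash
python3 - <<'E'
from h import *
im,k=grab("top");im2,k2=grab("scene")
to(484,-416,60,5.08)
for i,kk in((im,k),(im2,k2)):
    for c in blobs(masks(i)["green"],15):print(ray(kk,[(c.min(0)+c.max(0))/2],25),c.min(0),c.max(0))
    for c in blobs(masks(i)["red"],15):print("knob",ray(kk,[c.mean(0)],94))
a=cv2.resize(im[130:210,90:310],None,fx=3.5,fy=3.5,interpolation=cv2.INTER_CUBIC)
b=cv2.resize(im2[140:290,210:410],None,fx=2,fy=2,interpolation=cv2.INTER_CUBIC)
c=cv2.resize(im[195:240,425:470],None,fx=6,fy=6,interpolation=cv2.INTER_CUBIC)
p=np.zeros((300,770,3),np.uint8);p[:,:400]=b;p[:270,430:700]=c
cv2.imwrite("pics/c14.png",np.vstack([a,p]))
E
```

```text
turn first 0.0027 then x -78.0 y 55.4 z -318.9 pos [533.5 -91.4 115.4] yaw 5.23
[[ 482.57611164 -416.43561512]] [442 213] [452 222]
knob [[597.53054916  83.1048192 ]]
[[ 491.22168325 -421.8708054 ]] [131 310] [143 317]
knob [[603.42766148  81.14481323]]
```

View pics/c14.png

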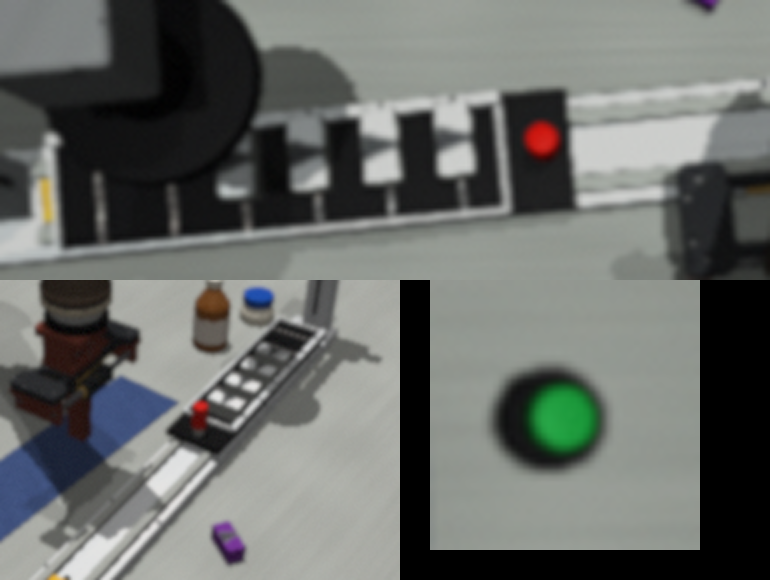

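Carriage home and the row of four intact under the camera. Next I'm going to the button at (483,-416).

Request:
servo_tool:
  deltas:
    - [[0,-8.8,0,-30,0,0,0],[0,-8.8,0,-36,0,0,0],[0,-8.8,0,-36,0,0,0],[0,-8.8,0,-36,0,0,0],[0,-8.8,0,-36,0,0,0]]

```text
t: 66.85
eef_pos: [505.6, -269.8, 115.5]
eef_rot: [[0.996, 0.0, -0.092], [0.092, 0.001, 0.996], [0.0, -1.0, 0.001]]
contact_force: [-0.4, -0.1, -0.3]
grip_width: 0.5
```

Request:
servo_tool:
  deltas:
    - [[0,-8.8,0,-36,0,0,0],[0,-8.8,0,-36,0,0,0],[0,-8.8,0,-36,0,0,0],[0,-8.6,30,-36,0,0,0],[0,0,25,0,0,0,0]]

```text
t: 67.35
eef_pos: [482.0, -421.6, 60.3]
eef_rot: [[0.996, 0.001, -0.086], [0.086, -0.004, 0.996], [0.0, -1.0, -0.004]]
contact_force: [0.7, -0.2, -0.2]
grip_width: 0.5
```

Request:
servo_tool:
  deltas:
    - [[0,0,0,0,0,0,0],[0,0,0,0,0,0,0]]

```text
t: 67.55
eef_pos: [484.0, -415.0, 60.4]
eef_rot: [[0.996, -0.001, -0.091], [0.091, 0.002, 0.996], [-0.001, -1.0, 0.002]]
contact_force: [-0.2, -0.3, 0.5]
grip_width: 0.3
```

```bash
python3 - <<'E'
from h import *
to(483,-416.5,25,5.08)
E
```

```text
turn first 0.0029 then x -1.1 y 35.4 z -1.4 pos [ 484.  -415.    60.4] yaw 5.25
```

Request:
servo_tool:
  deltas:
    - [[0,-1,12,-0.5,0,0,0],[0,0,12,0,0,0,0],[0,0,8,0,0,0,0],[0,0,0,0,0,0,0],[0,0,0,0,0,0,0]]

```text
t: 68.05
eef_pos: [482.0, -417.4, 28.5]
eef_rot: [[0.996, -0.0, -0.089], [0.089, 0.0, 0.996], [-0.0, -1.0, 0.0]]
contact_force: [-0.3, -0.8, 0.7]
grip_width: 0.6
```

Request:
servo_tool:
  deltas:
    - [[0,0,3,0,0,0,0],[0,0,3,0,0,0,0],[0,0,2,0,0,0,0]]

```text
t: 68.35
eef_pos: [482.3, -417.8, 20.7]
eef_rot: [[0.996, 0.001, -0.089], [0.089, -0.0, 0.996], [0.001, -1.0, -0.0]]
contact_force: [0.5, -0.6, 3.8]
grip_width: 0.5
```

Request:
servo_tool:
  deltas:
    - [[0,0,1,0,0,0,0],[0,0,1,0,0,0,0]]

```text
t: 68.55
eef_pos: [482.3, -417.7, 18.9]
eef_rot: [[0.996, 0.001, -0.089], [0.089, -0.0, 0.996], [0.001, -1.0, -0.0]]
contact_force: [-0.5, -0.3, 3.2]
grip_width: 0.8
```

Request:
servo_tool:
  deltas:
    - [[0,0,1,0,0,0,0],[0,0,1,0,0,0,0]]

```text
t: 68.75
eef_pos: [482.3, -417.8, 16.9]
eef_rot: [[0.996, 0.001, -0.089], [0.089, -0.0, 0.996], [0.001, -1.0, -0.0]]
contact_force: [-0.0, -0.4, 4.6]
grip_width: 0.4
```

Request:
servo_tool:
  deltas:
    - [[0,0,1,0,0,0,0],[0,0,0.5,0,0,0,0],[0,0,0,0,0,0,0]]

```text
t: 69.05
eef_pos: [482.3, -417.8, 16.3]
eef_rot: [[0.996, 0.001, -0.089], [0.089, -0.0, 0.996], [0.001, -1.0, -0.0]]
contact_force: [-1.4, 1.9, 12.4]
grip_width: 0.7
```

It bottomed out: 12 N and no further travel. One more push to hold it, then back to the knob.

Request:
servo_tool:
  deltas:
    - [[0,0,1,0,0,0,0],[0,0,0,0,0,0,0],[0,0,0,0,0,0,0]]

```text
t: 69.35
eef_pos: [482.3, -417.8, 16.2]
eef_rot: [[0.996, 0.001, -0.089], [0.089, 0.0, 0.996], [0.001, -1.0, -0.0]]
contact_force: [-4.5, 4.6, 20.2]
grip_width: 0.6
```

Request:
servo_tool:
  deltas:
    - [[0,0,-10,0,0,0,0],[0,0,-40,0,0,0,0],[0,0,-50,0,0,0,0],[46,0,0,30,0,0,0],[46,5,0,40,0,0,0]]

```text
t: 69.85
eef_pos: [480.2, -349.2, 115.6]
eef_rot: [[0.996, 0.002, -0.085], [0.085, -0.002, 0.996], [0.002, -1.0, -0.003]]
contact_force: [-0.3, 1.2, -0.3]
grip_width: 13.3
```

Request:
servo_tool:
  deltas:
    - [[46,8,0,40,0,0,0],[46,8,0,40,0,0,0],[46,8,0,40,0,0,0],[46,8,0,40,0,0,0],[46,8,0,40,0,0,0]]

```text
t: 70.35
eef_pos: [502.4, -142.8, 113.9]
eef_rot: [[0.996, -0.001, -0.089], [0.089, 0.0, 0.996], [-0.001, -1.0, 0.0]]
contact_force: [0.6, -0.2, 0.3]
grip_width: 45.6
```

Request:
servo_tool:
  deltas:
    - [[46,8,0,40,0,0,0],[46,8,0,40,0,0,0],[46,8,0,40,0,0,0],[46,8,0,30,0,0,0],[46,0,0,0,0,0,0]]

```text
t: 70.85
eef_pos: [521.4, 13.0, 113.6]
eef_rot: [[0.995, -0.001, -0.096], [0.096, 0.002, 0.995], [-0.001, -1.0, 0.002]]
contact_force: [-0.7, -0.2, 0.2]
grip_width: 46.0
```

Request:
servo_tool:
  deltas:
    - [[46,0,0,0,0,0,0],[46,0,0,0,0,0,0]]

```text
t: 71.05
eef_pos: [520.9, 6.2, 114.0]
eef_rot: [[0.996, -0.001, -0.088], [0.088, -0.001, 0.996], [-0.001, -1.0, -0.001]]
contact_force: [-0.1, -0.5, 0.7]
grip_width: 45.9
```

```bash
python3 - <<'E'
from h import *
to(598.4,82.6,64,5.08)
E
```

```text
turn first -0.001 then x 83.9 y 50.0 z 69.2 pos [520.9   6.2 114. ] yaw 5.02
```

Request:
servo_tool:
  deltas:
    - [[46,25,0,20,0,0,0],[46,28,0,24,0,0,0],[46,25,0,20,0,0,0],[46,6,0,5,0,0,0],[46,0,0,0,0,0,0]]

```text
t: 71.55
eef_pos: [599.1, 83.1, 113.6]
eef_rot: [[0.996, -0.001, -0.089], [0.089, -0.001, 0.996], [-0.001, -1.0, -0.001]]
contact_force: [0.9, -0.7, -0.1]
grip_width: 46.4
```

Request:
servo_tool:
  deltas:
    - [[46,0,0,0,0,0,0],[46,0,0,0,0,0,0]]

```text
t: 71.75
eef_pos: [598.1, 81.8, 114.2]
eef_rot: [[0.996, -0.001, -0.087], [0.087, -0.001, 0.996], [-0.001, -1.0, -0.0]]
contact_force: [-0.8, -0.1, 0.5]
grip_width: 46.2
```

```bash
python3 - <<'E'
from h import *
to(598.4,82.6,64,5.08)
E
```

```text
turn first -0.002 then x 0.4 y 50.2 z 0.7 pos [598.1  81.8 114.2] yaw 4.97
```

Request:
servo_tool:
  deltas:
    - [[46,0,15,0.7,0,0,0],[46,0,20,0,0,0,0],[46,0,15,0,0,0,0],[46,0,0,0,0,0,0],[46,0,0,0,0,0,0]]

```text
t: 72.25
eef_pos: [598.5, 84.2, 63.7]
eef_rot: [[0.996, -0.001, -0.089], [0.089, -0.0, 0.996], [-0.001, -1.0, -0.0]]
contact_force: [0.4, -0.5, -0.0]
grip_width: 46.0
```

Request:
servo_tool:
  deltas:
    - [[30,0,0,0,0,0,0],[10,0,0,0,0,0,0],[10,0,0,0,0,0,0],[10,0,0,0,0,0,0],[10,0,0,0,0,0,0]]

```text
t: 72.75
eef_pos: [599.4, 82.7, 64.8]
eef_rot: [[0.996, 0.001, -0.088], [0.088, -0.002, 0.996], [0.001, -1.0, -0.002]]
contact_force: [0.8, -4.2, 1.5]
grip_width: 21.5
```

Request:
servo_tool:
  deltas:
    - [[10,0,0,-1,0,0,0],[10,0,0,-2,0,0,0],[10,0,0,-4,0,0,0],[10,0,0,-6,0,0,0],[10,0,0,-7,0,0,0]]

```text
t: 73.25
eef_pos: [600.9, 66.5, 64.7]
eef_rot: [[0.996, 0.001, -0.091], [0.091, 0.002, 0.996], [0.001, -1.0, 0.002]]
contact_force: [-0.8, 2.5, 4.9]
grip_width: 21.5
```

Request:
servo_tool:
  deltas:
    - [[10,0,0,-8,0,0,0],[10,0,0,-9,0,0,0],[10,0,0,-9,0,0,0],[10,0,0,-9,0,0,0],[10,0,0,-9,0,0,0]]

```text
t: 73.75
eef_pos: [604.8, 22.2, 64.7]
eef_rot: [[0.996, 0.001, -0.091], [0.091, 0.002, 0.996], [0.001, -1.0, 0.002]]
contact_force: [-1.6, 3.3, 6.3]
grip_width: 21.3
```

Request:
servo_tool:
  deltas:
    - [[10,0,0,-9,0,0,0],[10,0,0,-9,0,0,0],[10,0,0,-9,0,0,0],[10,0,0,-9,0,0,0],[10,0,0,-9,0,0,0]]

```text
t: 74.25
eef_pos: [608.8, -22.7, 64.7]
eef_rot: [[0.996, 0.0, -0.09], [0.09, 0.002, 0.996], [0.001, -1.0, 0.002]]
contact_force: [-1.2, 2.3, 5.7]
grip_width: 21.3
```

Request:
servo_tool:
  deltas:
    - [[10,0,0,-9,0,0,0],[10,0,0,-9,0,0,0],[10,0,0,-9,0,0,0],[10,0,0,-9,0,0,0],[10,0,0,-9,0,0,0]]

```text
t: 74.75
eef_pos: [612.8, -67.6, 64.7]
eef_rot: [[0.996, 0.0, -0.09], [0.09, 0.002, 0.996], [0.001, -1.0, 0.002]]
contact_force: [-1.4, 2.5, 6.6]
grip_width: 21.5
```

Request:
servo_tool:
  deltas:
    - [[10,0,0,-9,0,0,0],[10,0,0,-9,0,0,0],[10,0,0,-9,0,0,0],[10,0,0,-9,0,0,0],[10,0,0,-9,0,0,0]]

```text
t: 75.25
eef_pos: [616.8, -112.5, 64.7]
eef_rot: [[0.996, 0.0, -0.09], [0.09, 0.002, 0.996], [0.0, -1.0, 0.002]]
contact_force: [-2.2, 4.1, 7.3]
grip_width: 21.5
```

Request:
servo_tool:
  deltas:
    - [[10,0,0,-9,0,0,0],[10,0,0,-9,0,0,0],[10,0,0,-9,0,0,0],[10,0,0,-9,0,0,0],[10,0,0,-9,0,0,0]]

```text
t: 75.75
eef_pos: [620.8, -157.4, 64.7]
eef_rot: [[0.996, 0.0, -0.09], [0.09, 0.002, 0.996], [0.0, -1.0, 0.002]]
contact_force: [-1.5, 2.9, 7.6]
grip_width: 21.6
```

Request:
servo_tool:
  deltas:
    - [[10,0,0,-8,0,0,0],[10,0,0,-8,0,0,0],[10,0,0,-7,0,0,0],[10,0,0,-6,0,0,0],[10,0,0,-5,0,0,0]]

```text
t: 76.25
eef_pos: [623.8, -191.6, 64.7]
eef_rot: [[0.996, 0.0, -0.09], [0.09, 0.001, 0.996], [0.001, -1.0, 0.001]]
contact_force: [-2.9, 1.9, 7.3]
grip_width: 21.4
```

Request:
servo_tool:
  deltas:
    - [[10,0,0,-5,0,0,0],[10,0,0,-5,0,0,0],[10,0,0,-5,0,0,0],[10,0,0,-5,0,0,0],[10,0,0,-5,0,0,0]]

```text
t: 76.75
eef_pos: [626.0, -216.3, 64.8]
eef_rot: [[0.996, 0.0, -0.09], [0.09, 0.002, 0.996], [0.0, -1.0, 0.002]]
contact_force: [-2.7, 2.6, 7.3]
grip_width: 21.3
```

Request:
servo_tool:
  deltas:
    - [[10,0,0,-4,0,0,0],[10,0,0,-3,0,0,0],[10,0,0,-3,0,0,0],[10,0,0,-2,0,0,0],[10,0,0,-1,0,0,0]]

```text
t: 77.25
eef_pos: [627.2, -229.6, 64.7]
eef_rot: [[0.996, 0.0, -0.09], [0.09, 0.001, 0.996], [0.001, -1.0, 0.001]]
contact_force: [-2.8, 1.5, 6.6]
grip_width: 21.5
```

Request:
servo_tool:
  deltas:
    - [[10,0,0,-1,0,0,0],[10,0,0,-1,0,0,0],[10,0,0,-1,0,0,0],[10,0,0,-1,0,0,0],[10,0,0,-1,0,0,0]]

```text
t: 77.75
eef_pos: [627.6, -234.2, 64.8]
eef_rot: [[0.996, 0.0, -0.09], [0.09, 0.001, 0.996], [0.0, -1.0, 0.001]]
contact_force: [-2.1, 1.5, 7.5]
grip_width: 21.5
```

Request:
servo_tool:
  deltas:
    - [[10,0,0,-1,0,0,0],[10,0,0,-1,0,0,0],[10,0,0,-1,0,0,0]]

```text
t: 78.05
eef_pos: [627.8, -236.1, 64.7]
eef_rot: [[0.996, -0.0, -0.09], [0.09, 0.003, 0.996], [-0.0, -1.0, 0.003]]
contact_force: [-3.5, 6.9, 9.6]
grip_width: 21.3
```

Back at the loading stop (-236.1, force rising). I'll seat it firmly, release, retreat and check.

Request:
servo_tool:
  deltas:
    - [[10,0,0,-1,0,0,0],[10,0,0,-0.5,0,0,0],[10,0,0,0,0,0,0]]

```text
t: 78.35
eef_pos: [627.8, -236.1, 64.7]
eef_rot: [[0.996, -0.001, -0.091], [0.091, 0.005, 0.996], [-0.001, -1.0, 0.005]]
contact_force: [-5.3, 7.6, 10.0]
grip_width: 21.6
```

Request:
servo_tool:
  deltas:
    - [[10,0,0,1,0,0,0],[10,0,0,1,0,0,0],[46,0,0,0,0,0,0],[46,0,0,0,0,0,0],[46,0,0,0,0,0,0]]

```text
t: 78.85
eef_pos: [627.5, -237.6, 63.8]
eef_rot: [[0.996, -0.0, -0.089], [0.089, 0.0, 0.996], [-0.0, -1.0, 0.0]]
contact_force: [0.2, 0.1, 0.3]
grip_width: 42.1
```

Request:
servo_tool:
  deltas:
    - [[46,0,0,0,0,0,0],[46,0,-20,0,0,0,0],[46,0,-35,0,0,0,0],[46,-35,0,0,0,0,0],[46,-40,0,0,0,0,0]]

```text
t: 79.35
eef_pos: [553.6, -244.3, 119.9]
eef_rot: [[0.996, 0.002, -0.091], [0.091, -0.001, 0.996], [0.002, -1.0, -0.001]]
contact_force: [-1.4, 0.0, -0.7]
grip_width: 46.1
```

Request:
servo_tool:
  deltas:
    - [[46,-40,-10,20,0,0,0],[46,-20,-10,40,0,0,0],[46,0,0,45,0,0,0],[46,0,0,45,0,0,0],[46,0,0,45,0,0,0]]

```text
t: 79.85
eef_pos: [475.5, -54.1, 139.5]
eef_rot: [[0.996, 0.001, -0.088], [0.088, 0.0, 0.996], [0.001, -1.0, 0.0]]
contact_force: [0.9, 0.6, -0.7]
grip_width: 46.0
```

Request:
servo_tool:
  deltas:
    - [[46,0,0,45,0,0,0],[46,0,0,40,0,0,0],[46,0,0,0,0,0,0],[46,0,0,0,0,0,0]]

```text
t: 80.25
eef_pos: [468.2, 29.7, 139.2]
eef_rot: [[0.996, 0.0, -0.091], [0.091, -0.0, 0.996], [0.0, -1.0, -0.0]]
contact_force: [0.1, 0.2, -0.5]
grip_width: 46.0
```

```bash
python3 - <<'E'
from h import *
im,k=grab("top");im2,k2=grab("scene");print(state()["eef_pos"],state()["t"])
for c in blobs(masks(im)["red"],15):print("knob",ray(k,[c.mean(0)],94))
a=cv2.resize(im[130:200,220:400],None,fx=4.4,fy=4.4,interpolation=cv2.INTER_CUBIC)
b=cv2.resize(im2[190:300,210:350],None,fx=2.5,fy=2.5,interpolation=cv2.INTER_CUBIC)
c=cv2.resize(im,None,fx=.68,fy=.68)[:275]
p=np.zeros((275,792,3),np.uint8);p[:,:350]=b;p[:c.shape[0],370:370+c.shape[1]]=c
cv2.imwrite("pics/c15.png",np.vstack([a,p]))
E
```

```text
[468.36573721  27.87673535 139.19614382] 80.35
knob [[ 625.08274986 -234.94340684]]
```

View pics/c15.png

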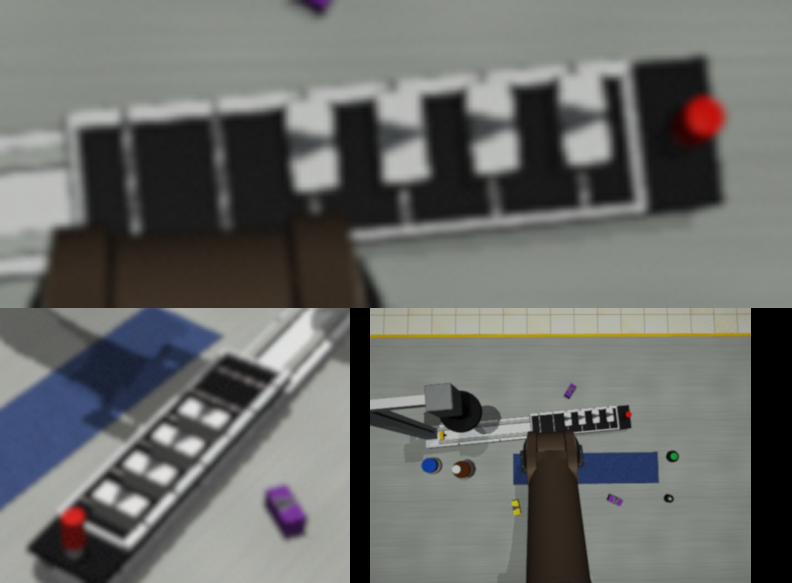

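The carriage is out at the loading stop, and the row on lines 1–4 is square and flush. The bystanders are where they started. Handing in.

```bash
python3 -c "from cell import job_done;print(job_done())"
```

```text
the job is handed in; nothing more can be done
None
```

The job is done and handed in. All four steel sections present were imaged and are back at the loading stop in one row on lines 1–4. Robot time was about 80 s.

- **Knock:** after the first slide home, the picture showed the section on line 4 had been knocked off its place. I drew the carriage back out before taking the picture, re-seated that section, and slid the carriage home again.
- **Shutter:** I pressed the button until it bottomed out, at 20 N with no further travel.
- **Last checks:** the final pictures show the row square, flush with the fence and polished face up. When I let go of the knob it was within 0.2 mm of the first loading-stop reading (y -236.1 against -236.3). The bottle, jar, mount and camera stand stand where they did at the start.
- **Disagreement:** the side camera read the knob and the button about 5–9 mm away from the overhead camera. I went by the overhead camera and the arm's own contact readings, which agreed with each other to about 3 mm.
- **Failed checks:** none at the end. The only failed check was the knocked section, which I mended.

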